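Make up two microscope kits from the stock

TASK

Make up the two kits for this afternoon's microscope sessions. The black three-place carrier gets the oil-immersion kit: the red dish in its wide recess, and the long blue-banded objective and the dropper bottle of oil in its two smaller wells (either way round); the bare-metal two-place carrier gets the low-power kit: the blue dish in its wide recess and the short yellow-banded objective in its smaller well. Set everything down gently, upright and fully seated, and leave the brown dish and the black filter cube where they stand.

Things in the scene. Friction and masses are not known exactly. Their poses are not given: they have to be found in the camera images.
- carrier_three: black carrier block with three round pockets in a row, 80 x 196 x 23 mm. Origin: centre of its underside; x across, y along its length, z up. Fixed to the desk, top face 23 mm up. Pockets at x = 0, 6 mm deep (floors 17 mm above the desk), 3 mm bevel at the mouth: wide recess 52 mm across at y = +62 mm; two wells 38 mm across at y = 0 and -60 mm. A wire loop juts 18 mm from each short end.
- carrier_two: bare-metal (light grey) carrier block with two round pockets in a row, 80 x 136 x 23 mm. Origin: centre of its underside; x across, y along its length, z up. Fixed to the desk, top face 23 mm up. Pockets at x = 0, 6 mm deep (floors 17 mm above the desk), 3 mm bevel at the mouth: wide recess 52 mm across at y = +32 mm; one well 38 mm across at y = -30 mm. A wire loop juts 18 mm from each short end.
- objective_long: the longer of two microscope objectives, white and black with a blue colour band round its nose, standing nose up. 45 mm tall: barrel 27 mm across from 9 to 28 mm above its underside, cone above, foot 24 mm. Origin at the centre of its underside, z up; about 140 g.
- objective_short: the shorter microscope objective, white and black with a yellow colour band round its nose, standing nose up. 36 mm tall: barrel 25 mm across from 1 to 22 mm above its underside, cone above. Origin at the centre of its underside, z up; about 140 g.
- oil_bottle: brown dropper bottle with a black nozzle, 75 mm tall; body a cylinder 27 mm across up to 50 mm, to be gripped there. Origin at the centre of its underside, z up; about 45 g.
- dish_red: closed 35 mm culture dish with a red top, 39 mm across over its lid and 12 mm high; the lid (upper 7 mm, z = 5 to 12 mm) is fixed to it. Origin at the centre of its underside, z up; about 20 g. In a carrier it stands 6 mm out of its recess and can be held by that edge.
- dish_blue: the same kind of dish with a blue top, 39 mm across, 12 mm high. Origin at the centre of its underside, z up; about 20 g.
- dish_brown: the same kind of dish with a brown top, 39 mm across, 12 mm high, which belongs to neither kit and stays where it is. Origin at the centre of its underside.
- filter_cube: black filter cube, 46 x 38 x 36 mm, which belongs to neither kit and stays where it is. Origin at the centre of its underside.
Mind the look-alikes: they are no part of the job. Leave any green or purple look-alike of the oil_bottle alone.

How it is judged (in metres and radians):
At the end, for the whole second after the job is handed in: Red dish, long objective and oil bottle in the black carrier's pockets, blue dish and short objective in the metal one's, dishes in the wide recesses: each within 10 mm of its pocket's centre and 3 mm of its floor, upright, released, at rest; brown dish and filter cube within 20 mm of their start ((((x of objective_long in the frame of carrier_three between -0.01 and 0.01 m and y of objective_long in the frame of carrier_three between -0.01 and 0.01 m and z of objective_long in the frame of carrier_three between 0.014 and 0.02 m and angle between objective_long's own z axis and vertical below 0.15 rad and contact force between the fingers and objective_long below 0.05 N and linear speed of objective_long below 0.02 m/s and angular speed of objective_long below 0.3 rad/s) and (x of oil_bottle in the frame of carrier_three between -0.01 and 0.01 m and y of oil_bottle in the frame of carrier_three between -0.07 and -0.05 m and z of oil_bottle in the frame of carrier_three between 0.014 and 0.02 m and angle between oil_bottle's own z axis and vertical below 0.15 rad and contact force between the fingers and oil_bottle below 0.05 N and linear speed of oil_bottle below 0.02 m/s and angular speed of oil_bottle below 0.3 rad/s)) or ((x of objective_long in the frame of carrier_three between -0.01 and 0.01 m and y of objective_long in the frame of carrier_three between -0.07 and -0.05 m and z of objective_long in the frame of carrier_three between 0.014 and 0.02 m and angle between objective_long's own z axis and vertical below 0.15 rad and contact force between the fingers and objective_long below 0.05 N and linear speed of objective_long below 0.02 m/s and angular speed of objective_long below 0.3 rad/s) and (x of oil_bottle in the frame of carrier_three between -0.01 and 0.01 m and y of oil_bottle in the frame of carrier_three between -0.01 and 0.01 m and z of oil_bottle in the frame of carrier_three between 0.014 and 0.02 m and angle between oil_bottle's own z axis and vertical below 0.15 rad and contact force between the fingers and oil_bottle below 0.05 N and linear speed of oil_bottle below 0.02 m/s and angular speed of oil_bottle below 0.3 rad/s))) and x of dish_red in the frame of carrier_three between -0.01 and 0.01 m and y of dish_red in the frame of carrier_three between 0.052 and 0.072 m and z of dish_red in the frame of carrier_three between 0.014 and 0.02 m and angle between each of dish_red, dish_blue, objective_short's own z axis and vertical below 0.15 rad and contact force between the fingers and dish_red below 0.05 N and linear speed of each of dish_red, dish_blue, objective_short below 0.02 m/s and angular speed of each of dish_red, dish_blue, objective_short below 0.3 rad/s and x of dish_blue in the frame of carrier_two between -0.01 and 0.01 m and y of dish_blue in the frame of carrier_two between 0.022 and 0.042 m and z of dish_blue in the frame of carrier_two between 0.014 and 0.02 m and contact force between the fingers and dish_blue below 0.05 N and x of objective_short in the frame of carrier_two between -0.01 and 0.01 m and y of objective_short in the frame of carrier_two between -0.04 and -0.02 m and z of objective_short in the frame of carrier_two between 0.014 and 0.02 m and contact force between the fingers and objective_short below 0.05 N and distance of each of dish_brown, filter_cube from where it was at the start of the episode below 0.02 m); the robot touches nothing.
It fails at once if the brown dish or the filter cube is moved by more than 20 mm (distance of any of dish_brown, filter_cube from where it was at the start of the episode above 0.02 m).
It fails at once if a part of a kit is knocked over or turned on its side (angle between any of objective_long, oil_bottle, dish_red, objective_short, dish_blue's own z axis and vertical above 0.8 rad).
It fails at once if a part of a kit is dropped (it falls faster than 0.7 m/s, that is from more than about 25 mm, out of the fingers) ((linear speed of objective_long above 0.7 m/s and contact force between the fingers and objective_long below 0.02 N) or (linear speed of oil_bottle above 0.7 m/s and contact force between the fingers and oil_bottle below 0.02 N) or (linear speed of dish_red above 0.7 m/s and contact force between the fingers and dish_red below 0.02 N) or (linear speed of objective_short above 0.7 m/s and contact force between the fingers and objective_short below 0.02 N) or (linear speed of dish_blue above 0.7 m/s and contact force between the fingers and dish_blue below 0.02 N)).
It also fails if it takes over 128 s, if anything falls off the work surface, if the arm or the gripper's body presses on something with over 40 N, if the wrist force passes 120 N, or if a joint passes its speed limit or range.

ROBOT

A 6-joint arm with a two-finger parallel gripper is mounted at the origin on a cart in front of the work surface, level with it; the furniture and walls round the work are solid. World frame = base frame: x ahead of the robot, y to its left, z up, the work surface at z = 0. Lengths are in m, angles in degrees, forces in N, time in s.
With the tool pointing down it reaches from about 0.4 to 0.825 m from the base axis. Payload 7 kg.
Tool frame: the origin (TCP) lies on the centre line of the jaws, within the pads' length; the fingertips stand 8 mm ahead of it and the grasp point (between the pads) lies 11 mm behind it; z points along the fingers, y is the line along which they close (so a half turn about z gives the same grasp; the last joint's range is limited). The gripper opens to 88 mm and grips with 3 to 60 N. Pads are 19 mm wide; open, the fingers measure 130 mm over their backs; the gripper's body (78 mm by 193 mm) begins 47 mm behind the grasp point.
Start: joints at [90.132, 20.546, 0.682, 0, -70.136, -16.507], TCP at [0.19, 0.648, 0.235] pointing down, gripper open.
Joint ranges: [-176.03, 176.03], [-82.01, 121.73], [-58.28, 71.71], [-173.87, 95.51], [-174.79, -0.11], [-173.66, 173.66]. Speed limits (degrees/s): [136.94, 136.94, 172.46, 180, 180, 180].

INTERFACE

Orientations are given as [roll, pitch, yaw] about the fixed x, y, z axes, in that order (R = Rz(yaw) Ry(pitch) Rx(roll)).
In Python, from plant import r gives the robot as it stands.
- The arm moves only by the tool carry_out, never from a script. Its argument "targets" is a list of rows, each a list of 6 numbers: the shift along the tool's x, y, z scaled (see below), then the turn, a rotation vector about the tool's x, y, z scaled (see below). A call has 1 to 5 rows; each row shifts and turns the commanded pose from where the row before left it, along the tool's axes as they then stand; what a row does not reach is not made up. The controller multiplies each number of a shift by 0.5 m and each number of a turn by 60 degrees. A row lasts 1/8 s, in which the tool goes at most 62.5 mm and 10.7 degrees, less where a joint would pass 70% of its speed; a pose out of reach is approached as far as the arm can. A call with a number of a shift or a turn outside -1 to 1 is refused whole. A call with a gripper value outside its range is refused whole. "hand" is the opening, from 0 (shut) to 1 (fully open), set as the call begins (left out, the last holds). The fingers move at their own pace and stop on an object; "squeeze" is the grip in N (left out, the last holds). Time passes only in rows, so rows that do not move let the fingers close. It gives the time, the measured TCP pose, the force, the opening and the grip force at its end, in the units of the state.
- r.get_state(): the state, without advancing time (a new reading comes with each control period).
- r.capture(name): name is "scene" or "top"; returns the picture (400x640x3 uint8, red, green, blue); there is no depth.
- r.camera_info(name): a dict with "K" (3x3 intrinsics, pixels), "distortion" ([k1, k2, p1, p2, k3] as OpenCV has them; the pictures are not rectified), "eye" and "attitude" of the camera in the world. Camera axes: x right, y down, z forward; pixel columns grow to the right and rows downward; lengths in m; the calibration is good to about 2 mm. A picture is of the moment at which its call begins. camera_info takes no time and is no camera call.
- r.close_job(): hands the job in; it is judged then, once.
The state is a dict: "time_s": time; "joints": joint angles; "qd": joint speeds; "joint_torque": joint torques, N m; "tcp_pos": TCP position; "eef_rot": TCP orientation; "contact_force": force on the tool from outside, world axes, zero at the start; "moment": the same for the moment, N m; "gripper_width": finger opening in m; "gripper_force": force on a finger pad.
Only numpy, scipy, OpenCV 4.12 (cv2) and the standard library are available. Lean on these libraries where they do the work, as an engineer would, in place of code of your own. Each camera call takes 0.05 s, during which the arm holds its last target. There are 200 camera calls.

## Working session

There is one attempt and no reset: what is moved stays moved. The work goes in short steps, Python scripts to look and compute and a tool call to move; the robot and the scene stay as the last step left them, time stands still between calls to the robot, and variables do not carry over. Pictures are saved under pics/ and viewed, at most 14 in all, crops included, and the job is handed in when it is done.

Besides the shell and the picture viewer there is one more tool, called after "Emit:" as a command line: name --pt "numbers of a row" for each row, then --argument value for the rest. carry_out: Moves the arm, as the interface text tells. Its arguments: {"type":"object","properties":{"targets":{"type":"array","items":{"type":"array","items":{"type":"number","minimum":-1,"maximum":1}}},"hand":{"type":"number"},"squeeze":{"type":"number"}},"required":["targets"]}

```bash
mkdir -p pics; ls
python3 - <<'E'
from plant import r
import cv2
for n in("scene","top"):
    cv2.imwrite(f"pics/{n}0.png",r.capture(n)[:,:,::-1]); print(n,r.camera_info(n))
print(r.get_state())
E
```

```text
pics
scene {'K': array([[368.99183159,   0.        , 321.01524863],
       [  0.        , 368.99183159, 195.50146608],
       [  0.        ,   0.        ,   1.        ]]), 'distortion': array([-0.04360091,  0.        ,  0.        ,  0.        ,  0.        ]), 'eye': array([ 0.1551517 , -0.60045357,  0.48986677]), 'attitude': array([-122.07691232,   -0.38719807,  -33.3805879 ])}
top {'K': array([[471.6407956 ,   0.        , 307.29144529],
       [  0.        , 471.6407956 , 196.59215006],
       [  0.        ,   0.        ,   1.        ]]), 'distortion': array([0.01394731, 0.        , 0.        , 0.        , 0.        ]), 'eye': array([ 0.47694255, -0.01852632,  0.87898899]), 'attitude': array([-175.51759969,    2.56407895,  -90.84039767])}
{'time_s': 0.1, 'joints': array([ 9.01308651e+01,  2.05875939e+01,  6.40548056e-01, -1.78571481e-02,
       -7.01336478e+01, -1.65065343e+01]), 'qd': array([-0.05655965, -0.07528059,  0.12119128, -0.04543151,  0.0641657 ,
       -0.03636374]), 'joint_torque': array([-1.33160742e-03, -5.84164596e+01,  2.93751848e+01,  7.01553851e+00,
        1.01739261e-02, -5.05938510e-05]), 'tcp_pos': array([0.19021374, 0.64722845, 0.23372459]), 'eef_rot': array([ 1.79917862e+02, -6.83321693e-03, -1.63817445e+01]), 'contact_force': array([-0.20330539,  0.34945477,  0.48395075]), 'moment': array([ 0.02151114, -0.02225783,  0.01123588]), 'gripper_force': 0.0, 'gripper_width': 0.08773792007402874}
```

View pics/scene0.png

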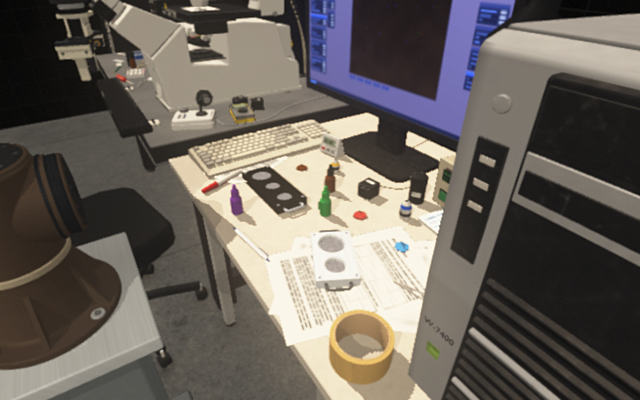

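View pics/top0.png

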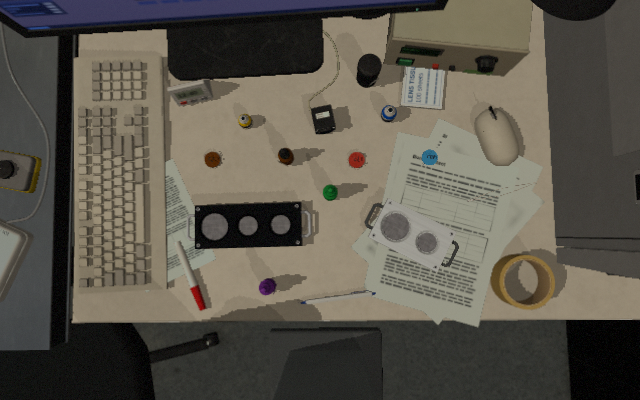

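The top view shows the carriers at about (247,225) and (411,234). The red dish is at (357,160), blue dish (430,157), brown dish (213,159), long objective (388,113), short objective (245,120), bottle (286,156), cube (322,119). The green (330,192) and purple (267,286) bottles are look-alikes.

```bash
cat > h.py <<'E'
import numpy as np,cv2
from plant import r
from scipy.spatial.transform import Rotation as R
C={n:r.camera_info(n) for n in("scene","top")}
def ray(n,uv):
    c=C[n];p=cv2.undistortPoints(np.array([[uv]],float),c["K"],c["distortion"])[0,0]
    d=R.from_euler("xyz",c["attitude"],degrees=True).apply([p[0],p[1],1]);return c["eye"],d/np.linalg.norm(d)
def plane(n,uv,z):
    e,d=ray(n,uv);return e+d*(z-e[2])/d[2]
def tri(a,b): # scene uv, top uv
    e1,d1=ray("scene",a);e2,d2=ray("top",b)
    t=np.linalg.lstsq(np.c_[d1,-d2],e2-e1,rcond=None)[0]
    p,q=e1+d1*t[0],e2+d2*t[1];return (p+q)/2,np.linalg.norm(p-q)
def proj(n,P):
    c=C[n];M=R.from_euler("xyz",c["attitude"],degrees=True).as_matrix().T
    return cv2.projectPoints(np.array([P],float),cv2.Rodrigues(M)[0],-M@c["eye"],c["K"],c["distortion"])[0][0,0]
def blobs(n,im,lo,hi,amin=8,box=None):
    hsv=cv2.cvtColor(im,cv2.COLOR_RGB2HSV);m=cv2.inRange(hsv,np.array(lo),np.array(hi))
    if box: k=np.zeros_like(m);k[box[1]:box[3],box[0]:box[2]]=1;m=m*k
    N,_,s,c=cv2.connectedComponentsWithStats(m)
    return [(c[i].round(1),s[i].tolist()) for i in range(1,N) if s[i][4]>=amin]
E
python3 - <<'E'
from h import *
S=cv2.imread("pics/scene0.png");T=cv2.imread("pics/top0.png")
cv2.imwrite("pics/s1.png",cv2.resize(S[130:300,190:450],None,fx=3,fy=3,interpolation=cv2.INTER_CUBIC))
cv2.imwrite("pics/t1.png",cv2.resize(T[80:280,190:456],None,fx=3,fy=3,interpolation=cv2.INTER_CUBIC))
S=S[:,:,::-1].copy();T=T[:,:,::-1].copy()
for n,im,b in(("scene",S,(230,140,440,260)),("top",T,(180,80,460,280))):
    for nm,lo,hi in(("red",(0,150,110),(6,255,255)),("red2",(172,150,110),(180,255,255)),("brown",(5,120,30),(16,255,160)),("yellow",(20,130,90),(33,255,255)),("blue",(98,130,60),(125,255,255))):
        print(n,nm,blobs(n,im,lo,hi,5,b))
E
```

```text
scene red [(array([359.7, 214.9]), [354, 212, 12, 7, 71])]
scene red2 []
scene brown [(array([301.3, 167.3]), [297, 165, 10, 5, 36]), (array([329.9, 182.6]), [326, 176, 8, 16, 107])]
scene yellow [(array([334.8, 164.1]), [332, 163, 7, 3, 15])]
scene blue [(array([405.3, 207.6]), [401, 206, 10, 4, 21]), (array([401.1, 246.8]), [396, 243, 12, 8, 57])]
top red [(array([355.9, 159.5]), [349, 152, 16, 16, 175])]
top red2 []
top brown [(array([286.2, 158. ]), [278, 148, 16, 17, 104]), (array([211.9, 159.2]), [205, 152, 15, 16, 189]), (array([363.2, 157. ]), [361, 153, 4, 9, 9])]
top yellow [(array([244.6, 122.8]), [238, 117, 12, 10, 39])]
top blue [(array([387.2, 114.8]), [382, 107, 14, 12, 43]), (array([429. , 157.1]), [422, 150, 16, 15, 184])]
```

View pics/s1.png

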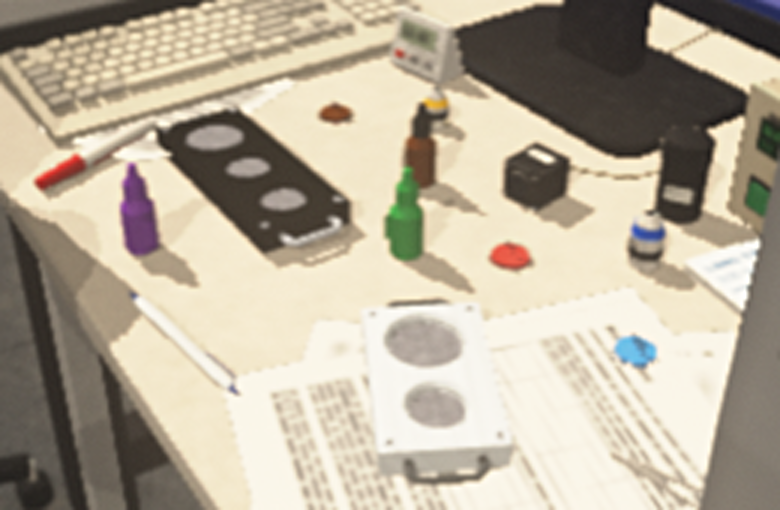

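View pics/t1.png

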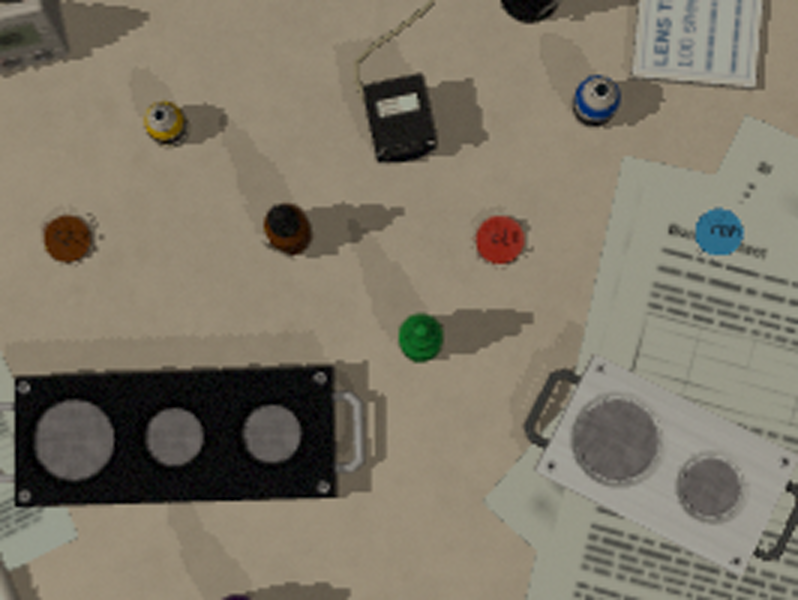

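The scene crop shows every part and both carriers unobstructed. The top crop puts the long objective's nose at full-frame (390,109), the short one's at (243,118), and the bottle's nozzle at about (285,152). Next I segment properly and triangulate.

```bash
cat > m.py <<'E'
from h import *
S=cv2.imread("pics/scene0.png")[:,:,::-1].copy();T=cv2.imread("pics/top0.png")[:,:,::-1].copy()
np.set_printoptions(precision=4,suppress=True)
def pockets(im,box,lo,hi,amin):
    g=cv2.GaussianBlur(cv2.cvtColor(im,cv2.COLOR_RGB2GRAY),(3,3),0);x0,y0,x1,y1=box
    m=cv2.inRange(g[y0:y1,x0:x1],lo,hi)
    out=[]
    for c in cv2.findContours(m,cv2.RETR_LIST,cv2.CHAIN_APPROX_NONE)[0]:
        if cv2.contourArea(c)>amin and len(c)>8:
            e=cv2.fitEllipse(c); f=cv2.contourArea(c)/(np.pi*e[1][0]*e[1][1]/4)
            if f>.85 and e[1][0]>.4*e[1][1] and e[1][1]<40: out.append((np.array(e[0])+(x0,y0),np.round(e[1],1),round(f,2)))
    return out
if __name__=="__main__":
    gT=cv2.cvtColor(T,cv2.COLOR_RGB2GRAY);gS=cv2.cvtColor(S,cv2.COLOR_RGB2GRAY)
    for n,g,pts in(("T",gT,[(215,226),(248,225),(281,225),(396,226),(427,242),(380,226),(232,226),(411,240)]),("S",gS,[(262,176),(273,186),(284,196),(330,243),(335,265),(268,181),(333,256),(350,255)])):
        print(n,[(p,int(g[p[1],p[0]])) for p in pts])
    for n,im,b in(("S3",S,(240,164,312,218)),("S2",S,(308,226,364,294)),("T3",T,(190,198,306,252)),("T2",T,(366,196,460,270))):
        for lo,hi in(((80,255) if n[1]=="3" else (0,140)),):
            print(n,pockets(im,b,lo,hi,25 if n[0]=="S" else 80))
    for b in ((197,205,300,247),):
        m=cv2.inRange(gT,0,60)[b[1]-8:b[3]+8,b[0]-8:b[2]+6]
        c=max(cv2.findContours(m,cv2.RETR_EXTERNAL,cv2.CHAIN_APPROX_NONE)[0],key=cv2.contourArea)
        q=cv2.minAreaRect(c);bx=cv2.boxPoints(q)+(b[0]-8,b[1]-8);w=np.array([plane("top",u,.023) for u in bx]);print("outl3",w[:,:2],w.mean(0),np.linalg.norm(w-np.roll(w,1,0),axis=1))
    print("red",tri((359.7,214.9),(357-.2,159.8)),"blue",tri((401.1,246.8),(429.2,157.1)),"brown",tri((301.3,167.3),(211.9,159.3)))
    for nm,b in(("long",(376,100,403,128)),("short",(234,108,256,134)),("oil",(274,144,299,170))):
        x0,y0,x1,y1=b;print(nm);print(gT[y0:y1,x0:x1])
E
python3 m.py
```

```text
T [((215, 226), 93), ((248, 225), 91), ((281, 225), 97), ((396, 226), 91), ((427, 242), 95), ((380, 226), 124), ((232, 226), 10), ((411, 240), 154)]
S [((262, 176), 162), ((273, 186), 164), ((284, 196), 164), ((330, 243), 170), ((335, 265), 175), ((268, 181), 55), ((333, 256), 240), ((350, 255), 246)]
S3 [(array([284.029 , 196.1343]), array([ 7.9, 15.5]), 0.98), (array([272.1271, 185.4726]), array([ 7.1, 14.5]), 0.98), (array([261.2006, 175.4445]), array([ 8.8, 19.2]), 0.98)]
S2 []
T3 [(array([247.7553, 225.1865]), array([16.2, 16.3]), 0.99), (array([280.329 , 224.0758]), array([16.1, 16.4]), 0.99), (array([214.3633, 226.2118]), array([23.4, 23.9]), 1.0)]
T2 [(array([426.2962, 242.5675]), array([22.2, 24.2]), 1.0), (array([394.9709, 226.5361]), array([29.8, 31.7]), 1.0)]
outl3 [[0.5337 0.228 ]
 [0.5362 0.0305]
 [0.4565 0.0292]
 [0.4533 0.2252]] [0.4949 0.1282 0.023 ] [0.0804 0.1976 0.0797 0.1961]
red (array([ 0.6129, -0.0735,  0.0045]), np.float64(0.0008566771856785844)) blue (array([ 0.615 , -0.2071,  0.003 ]), np.float64(0.0013160802885192919)) brown (array([0.6197, 0.1991, 0.0047]
[... 7667 characters left out ...]
87  56  29  22  21  25  12  17  31  66
   90  92  95  93  94  93  91]
 [137 136 136 138 137 138 135 133 130 111  88  58  34  14  29  51  65  91
   96  93  94  93  91  91  93]
 [136 136 137 138 139 139 136 136 135 135 128 109  89  92 133 135 136 129
   94  92  92  93 104 135 136]
 [135 135 137 136 136 137 136 136 136 135 137 135 131 115 126 139 140 139
  136 137 136 136 135 139 139]
 [136 133 136 135 137 137 136 136 137 137 138 139 138 138 139 141 140 140
  139 138 140 139 139 140 141]
 [136 138 137 137 136 136 136 135 136 137 137 137 139 139 139 139 140 138
  138 137 137 136 136 139 139]
 [137 136 136 135 136 138 135 137 136 138 137 137 138 139 139 138 140 138
  138 138 138 135 137 137 140]]
```

The black carrier's outline measures 80 x 197 mm, which matches the text, and the three dishes triangulate consistently with under 1.5 mm ray gap. Now the tall parts and the metal carrier.

```bash
cat > m2.py <<'E'
from m import *
print("pk3 tri",[(tri(s,t)) for s,t in (((261.2,175.4),(214.4,226.2)),((272.1,185.5),(247.8,225.2)),((284.0,196.1),(280.3,224.1)))])
print("pk3 top z17",[plane("top",t,.017)[:2] for t in((214.4,226.2),(247.8,225.2),(280.3,224.1))])
s2=pockets(S,(308,226,364,294),0,205,25);print(s2)
t2=[(394.97,226.54),(426.3,242.57)]
print("pk2 top z23/17",[(plane("top",t,.023)[:2],plane("top",t,.017)[:2]) for t in t2])
for s in s2:
    for t in t2:
        p,g=tri(s[0],t)
        if g<.01: print("pk2 tri",p,g)
for n,t,z in(("red",(356.8,159.8),.012),("blue",(429.2,157.1),.012),("brown",(211.9,159.3),.012),("long",(389.9,109.6),.045),("short",(242.6,118),.036),("oilcap",(285.2,153.4),.052),("oilbase",(286.6,157.3),.0)):
    print(n,plane("top",t,z)[:2])
print("oil scene z25",plane("scene",(329.7,183.6),.025)[:2])
for nm,b in(("long",(396,196,416,222)),("short",(328,158,344,172)),("oil",(322,160,338,194))):
    x0,y0,x1,y1=b;g=cv2.cvtColor(S,cv2.COLOR_RGB2GRAY);cv2.imwrite(f"pics/z_{nm}.png",0) if 0 else None
tiles=[cv2.resize(S[y0:y0+32,x0:x0+24,::-1],(240,320),interpolation=cv2.INTER_NEAREST) for x0,y0 in((394,192),(324,150),(318,164))]
cv2.imwrite("pics/tiles.png",np.hstack(tiles))
E
python3 m2.py
```

```text
pk3 tri [(array([0.493 , 0.1904, 0.0206]), np.float64(0.00111404653644355)), (array([0.4938, 0.129 , 0.0201]), np.float64(0.0013955052111825042)), (array([0.495 , 0.0693, 0.0199]), np.float64(0.001133267234658324))]
pk3 top z17 [array([0.4936, 0.1911]), array([0.4944, 0.1292]), array([0.4955, 0.0693])]
[(array([334.3221, 264.9758]), array([12.5, 19.7]), 0.99), (array([330.4869, 243.5827]), array([15.1, 25.1]), 0.99)]
pk2 top z23/17 [(array([ 0.4878, -0.1381]), array([ 0.4879, -0.139 ])), (array([ 0.4584, -0.1928]), array([ 0.4583, -0.194 ]))]
pk2 tri [ 0.4896 -0.1463 -0.0308] 0.0026319946221442397
pk2 tri [ 0.4578 -0.1927  0.0214] 0.001407604455405025
pk2 tri [ 0.4871 -0.138   0.021 ] 0.0016291174193329178
pk2 tri [ 0.4572 -0.1827  0.0657] 0.005055592281890738
red [ 0.6121 -0.0733]
blue [ 0.6141 -0.2056]
brown [0.6188 0.1971]
long [ 0.696  -0.1321]
short [0.6899 0.1345]
oilcap [0.6201 0.0557]
oilbase [0.6216 0.0578]
oil scene z25 [0.615  0.0523]
```

View pics/tiles.png

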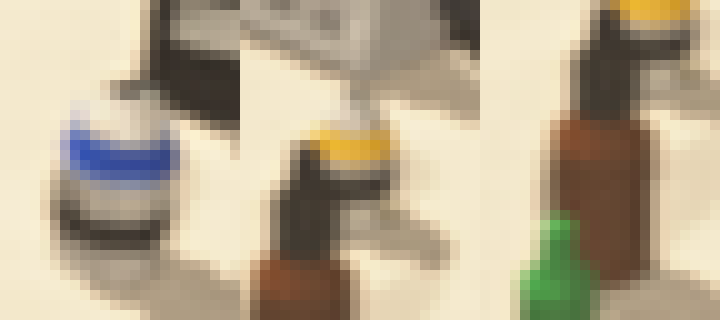

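Tiles: the long objective's nose is at scene (405.7,200.5), the short one's nose at (335.2,160.5), and the bottle body is centred near (329.7,183). The metal pockets come out 62 mm apart and about 21 mm up, as they should be. Now height checks and obstacle clearances.

Run:
```python
from h import *
np.set_printoptions(precision=3,suppress=True)
print("long nose",tri((405.7,200.5),(389.9,109.6)));print("short nose",tri((335.2,160.8),(242.6,118)))
# oil: scene body/nozzle junction vs top (collar)
print("oil collar",tri((329.4,175.5),(285.5,154)))
T=cv2.imread("pics/top0.png")[:,:,::-1].copy();S=cv2.imread("pics/scene0.png")[:,:,::-1].copy()
print("green",blobs("t",T,(40,100,30),(85,255,255),20,(300,170,350,215)),blobs("s",S,(40,100,30),(85,255,255),20,(310,180,340,225)))
print("purple",plane("top",(267,287),.04)[:2],"green",plane("top",(330,193),.03)[:2])
for n,p in(("canister top",(369,64)),("can low edge",(369,86)),("box edge L",(388,68)),("box edge R",(525,75)),("timer",(190,104)),("timerR",(212,92)),("tissue",(402,105)),("cubeLL",(316,133)),("cubeUR",(331,104)),("mouse",(497,135))):
    print(n,plane("top",p,0)[:2],plane("top",p,.09)[:2])
print("canister scene: top/bot",tri((418,174),(369,64)),"scene base",plane("scene",(417,202),0)[:2])
print("monitor lower edge",plane("top",(300,25),.15)[:2],plane("top",(300,25),.3)[:2])
```

```text
long nose (array([ 0.695, -0.131,  0.047]), np.float64(0.0018866480125616985))
short nose (array([0.69 , 0.135, 0.033]), np.float64(0.00046021464186989954))
oil collar (array([0.619, 0.057, 0.045]), np.float64(0.003365303502207819))
green [(array([329.9, 192.2]), [323, 185, 15, 16, 184])] [(array([324.6, 202.8]), [319, 186, 11, 30, 233])]
purple [0.385 0.092] green [ 0.55  -0.023]
canister top [ 0.797 -0.101] [ 0.764 -0.093]
can low edge [ 0.754 -0.1  ] [ 0.726 -0.092]
box edge L [ 0.788 -0.137] [ 0.756 -0.125]
box edge R [ 0.766 -0.389] [ 0.737 -0.351]
timer [0.729 0.243] [0.703 0.216]
timerR [0.751 0.2  ] [0.723 0.178]
tissue [ 0.716 -0.161] [ 0.692 -0.146]
cubeLL [0.667 0.002] [ 0.647 -0.   ]
cubeUR [ 0.722 -0.028] [ 0.697 -0.027]
mouse [ 0.655 -0.334] [ 0.636 -0.301]
canister scene: top/bot (array([ 0.768, -0.093,  0.075]), np.float64(0.0033579845730502315)) scene base [ 0.769 -0.102]
monitor lower edge [0.809 0.021] [0.741 0.013]
```

Run:
```python
from h import *
np.set_printoptions(precision=3,suppress=True)
for u in((200,27),(300,18),(400,9)):
    print([ (z,plane("top",u,z)[:2],proj("scene",plane("top",u,z)).round()) for z in(.05,.1,.15,.2,.25,.3)])
```

```text
[(0.05, array([0.857, 0.21 ]), array([366., 134.])), (0.1, array([0.835, 0.196]), array([364., 121.])), (0.15, array([0.812, 0.182]), array([362., 107.])), (0.2, array([0.789, 0.168]), array([359.,  92.])), (0.25, array([0.766, 0.155]), array([357.,  75.])), (0.3, array([0.743, 0.141]), array([354.,  57.]))]
[(0.05, array([0.868, 0.026]), array([411., 155.])), (0.1, array([0.845, 0.023]), array([408., 140.])), (0.15, array([0.821, 0.021]), array([405., 124.])), (0.2, array([0.797, 0.018]), array([401., 107.])), (0.25, array([0.774, 0.015]), array([397.,  88.])), (0.3, array([0.75 , 0.013]), array([392.,  67.]))]
[(0.05, array([ 0.878, -0.154]), array([468., 181.])), (0.1, array([ 0.854, -0.146]), array([463., 164.])), (0.15, array([ 0.83 , -0.138]), array([457., 145.])), (0.2, array([ 0.806, -0.13 ]), array([452., 125.])), (0.25, array([ 0.781, -0.122]), array([445., 104.])), (0.3, array([ 0.757, -0.113]), array([438.,  80.]))]
```

Run:
```python
import cv2
S=cv2.imread("pics/scene0.png")[50:200,290:490];T=cv2.imread("pics/top0.png")[0:110,130:460]
cv2.imwrite("pics/mon.png",cv2.vconcat([cv2.resize(S,(560,320)),cv2.resize(T,(560,190))]))
```

```text
(no output)
```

View pics/mon.png

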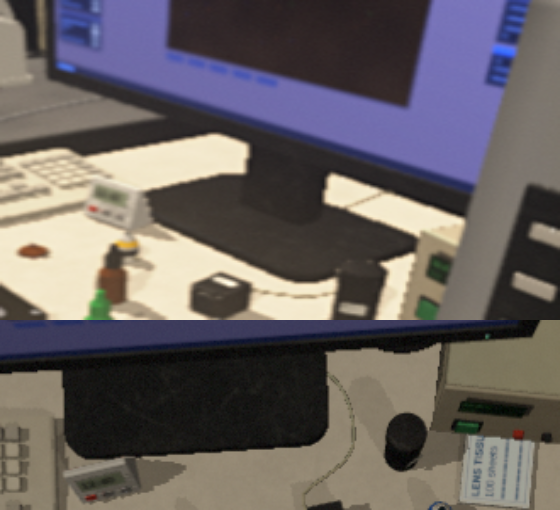

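The bezel's lower edge stands at about x = 0.82, z = 0.14, clear of the gripper. The short nose measures z = 33 mm (36 by the text) and the long one 47 mm (45), so the scene agrees with the text. Now a small move calculator.

```bash
cat > go.py <<'E'
# python3 go.py x,y,z,yaw ... : per-leg shift (tool units, before the turn) and turn units, from the measured pose
import sys;from h import *
s=r.get_state();p=s["tcp_pos"];w=s["eef_rot"]
print("t",round(s["time_s"],2),"tcp",p.round(4),"rpy",w.round(1),"F",s["contact_force"].round(1),"w",round(s["gripper_width"],4),"g",round(s["gripper_force"],1))
M=R.from_euler("xyz",w,degrees=True)
for a in sys.argv[1:]:
    v=np.array(a.split(","),float);N=R.from_euler("xyz",[180,0,v[3]],degrees=True)
    d=M.inv().apply(v[:3]-p)/.5;t=(M.inv()*N).as_rotvec(degrees=True)/60
    print(a,"shift",d.round(3),"rows",int(np.ceil(np.linalg.norm(d)/.12)),"turn",t.round(3),"rows",int(np.ceil(np.linalg.norm(t)/.17)))
    p=v[:3];M=N
E
python3 go.py .42,.36,.2,0 .69,.1345,.16,0
```

```text
t 0.1 tcp [0.1902 0.6472 0.2337] rpy [179.9  -0.  -16.4] F [-0.2  0.3  0.5] w 0.0877 g 0.0
.42,.36,.2,0 shift [0.603 0.421 0.068] rows 7 turn [ 0.001  0.    -0.273] rows 2
.69,.1345,.16,0 shift [0.54  0.451 0.08 ] rows 6 turn [0. 0. 0.] rows 0
```

Emit:
carry_out --pt "0.086 0.06 0.01 0 0 0" --pt "0.086 0.06 0.01 0 0 0" --pt "0.086 0.06 0.01 0 0 0" --pt "0.086 0.06 0.01 0 0 0" --pt "0.086 0.06 0.01 0 0 0" --hand 0.65 --squeeze 12

```text
time_s: 0.72
tcp_pos: [0.355, 0.4415, 0.2092]
eef_rot: [180.0, 0.0, -16.4]
contact_force: [0.5, -0.6, 0.8]
gripper_width: 0.0569
gripper_force: 0.0
```

Emit:
carry_out --pt "0.086 0.06 0.01 0 0 0" --pt "0.086 0.06 0.01 0 0 0" --pt "0 0 0 0 0 -0.137" --pt "0 0 0 0 0 -0.137" --pt "0 0 0 0 0 0"

```text
time_s: 1.35
tcp_pos: [0.4199, 0.3609, 0.1993]
eef_rot: [180.0, 0.0, -0.0]
contact_force: [-0.2, 0.6, -0.4]
gripper_width: 0.0568
gripper_force: 0.0
```

```bash
python3 go.py .69,.1345,.16,0
```

```text
t 1.35 tcp [0.4199 0.3609 0.1993] rpy [180.   0.  -0.] F [-0.2  0.6 -0.4] w 0.0568 g 0.0
.69,.1345,.16,0 shift [0.54  0.453 0.079] rows 6 turn [ 0.  0. -0.] rows 1
```

Emit:
carry_out --pt "0.108 0.0905 0.016 0 0 0" --pt "0.108 0.0905 0.016 0 0 0" --pt "0.108 0.0905 0.016 0 0 0" --pt "0.108 0.0905 0.016 0 0 0" --pt "0.108 0.091 0.015 0 0 0"

```text
time_s: 1.98
tcp_pos: [0.6593, 0.1609, 0.1643]
eef_rot: [180.0, 0.0, -0.1]
contact_force: [0.6, 0.5, 0.5]
gripper_width: 0.0571
gripper_force: 0.0
```

Emit:
carry_out --pt "0 0 0 0 0 0" --squeeze 15

```text
time_s: 2.1
tcp_pos: [0.6599, 0.1586, 0.1626]
eef_rot: [179.9, 0.1, -0.4]
contact_force: [-0.6, 0.1, -0.8]
gripper_width: 0.0568
gripper_force: 0.0
```

```bash
python3 go.py .69,.1345,.016,0; python3 -c "
from h import *
S=r.capture('scene');T=r.capture('top')
a=cv2.resize(S[120:260,250:440,::-1],None,fx=2,fy=2);b=cv2.resize(T[60:200,180:370,::-1],None,fx=2,fy=2)
cv2.imwrite('pics/v1.png',np.hstack([a,b]))"
```

```text
t 2.1 tcp [0.6599 0.1586 0.1626] rpy [ 1.799e+02  1.000e-01 -4.000e-01] F [-0.6  0.1 -0.8] w 0.0568 g 0.0
.69,.1345,.016,0 shift [0.061 0.047 0.293] rows 3 turn [ 0.002  0.002 -0.007] rows 1
```

View pics/v1.png

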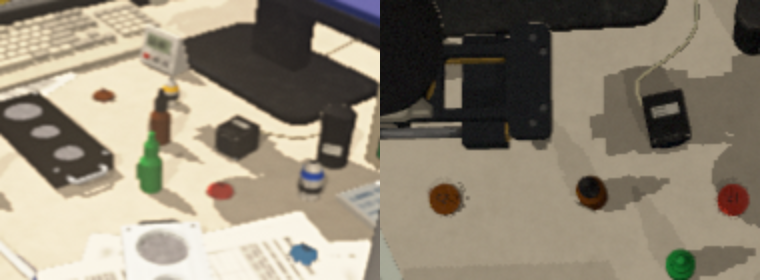

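The picture shows the open gripper over the short objective in the top view (right half); nothing has been disturbed. Centre it, go down, close.

Emit:
carry_out --pt "0.031 0.024 0 0 0 0" --pt "0.03 0.023 0 0 0 -0.005" --pt "0 0 0.08 0 0 0" --pt "0 0 0.08 0 0 0" --pt "0 0 0.06 0 0 0"

```text
time_s: 2.82
tcp_pos: [0.6885, 0.1383, 0.0532]
eef_rot: [180.0, 0.0, 0.4]
contact_force: [-0.3, -0.0, -0.0]
gripper_width: 0.0569
gripper_force: 0.0
```

```bash
python3 go.py .69,.1345,.016,0
```

```text
t 2.83 tcp [0.6885 0.1383 0.0532] rpy [180.    0.    0.4] F [-0.3 -0.  -0. ] w 0.0569 g 0.0
.69,.1345,.016,0 shift [0.003 0.008 0.074] rows 1 turn [0.    0.001 0.006] rows 1
```

Emit:
carry_out --pt "0.003 0.008 0.03 0 0 0.006" --pt "0 0 0.03 0 0 0" --pt "0 0 0.014 0 0 0" --pt "0 0 0 0 0 0"

```text
time_s: 3.32
tcp_pos: [0.6902, 0.1345, 0.0179]
eef_rot: [-180.0, -0.0, 0.0]
contact_force: [0.6, 0.4, 0.0]
gripper_width: 0.0573
gripper_force: 0.0
```

Emit:
carry_out --pt "0 0 0 0 0 0" --pt "0 0 0 0 0 0" --pt "0 0 0 0 0 0" --pt "0 0 0 0 0 0" --pt "0 0 0 0 0 0" --hand 0 --squeeze 15

```text
time_s: 3.95
tcp_pos: [0.6902, 0.1346, 0.018]
eef_rot: [-180.0, -0.0, 0.0]
contact_force: [-0.8, -0.8, 1.1]
gripper_width: 0.0234
gripper_force: 15.0
```

```bash
python3 go.py .69,.1345,.15,0 .4584,-.1928,.15,-62
```

```text
t 3.95 tcp [0.6902 0.1346 0.018 ] rpy [-180.   -0.    0.] F [-0.8 -0.8  1.1] w 0.0234 g 15.0
.69,.1345,.15,0 shift [-0.     0.    -0.264] rows 3 turn [-0. -0.  0.] rows 1
.4584,-.1928,.15,-62 shift [-0.463  0.655  0.   ] rows 7 turn [ 0.    -0.     1.033] rows 7
```

Gripped: the opening is about 23 mm at 15 N. Both carriers can take a yaw of -90. Lift and carry.

Emit:
carry_out --pt "0 0 -0.04 0 0 0" --pt "0 0 -0.08 0 0 0" --pt "0 0 -0.08 0 0 0" --pt "0 0 -0.064 0 0 0" --pt "0 0 0 0 0 0"

```text
time_s: 4.58
tcp_pos: [0.6919, 0.135, 0.1547]
eef_rot: [-179.9, -0.4, 0.0]
contact_force: [0.3, -0.2, -1.1]
gripper_width: 0.0234
gripper_force: 15.0
```

Emit:
carry_out --pt "-0.04 0.06 0 0 0 0" --pt "-0.06 0.08 0 0 0 0" --pt "-0.06 0.085 0 0 0 0" --pt "-0.06 0.085 0 0 0 0" --pt "-0.06 0.085 0 0 0 0"

```text
time_s: 5.2
tcp_pos: [0.5484, -0.0643, 0.1495]
eef_rot: [180.0, 0.0, 0.0]
contact_force: [0.5, -1.2, -1.6]
gripper_width: 0.0234
gripper_force: 15.0
```

Emit:
carry_out --pt "-0.06 0.085 0 0 0 0" --pt "-0.06 0.085 0 0 0 0" --pt "-0.04 0.06 0 0 0 0.05" --pt "0 0 0 0 0 0.12" --pt "0 0 0 0 0 0.16"

```text
time_s: 5.82
tcp_pos: [0.4692, -0.1786, 0.1497]
eef_rot: [-180.0, 0.0, -20.2]
contact_force: [0.1, 0.5, -1.5]
gripper_width: 0.0231
gripper_force: 15.0
```

Emit:
carry_out --pt "0 0 0 0 0 0.16" --pt "0 0 0 0 0 0.16" --pt "0 0 0 0 0 0.16" --pt "0 0 0 0 0 0.16" --pt "0 0 0 0 0 0.16"

```text
time_s: 6.45
tcp_pos: [0.4695, -0.178, 0.1495]
eef_rot: [180.0, 0.0, -68.1]
contact_force: [-0.5, 0.2, -1.3]
gripper_width: 0.023
gripper_force: 15.0
```

Emit:
carry_out --pt "0 0 0 0 0 0.16" --pt "0 0 0 0 0 0.16" --pt "0 0 0 0 0 0.05" --pt "0 0 0 0 0 0"

```text
time_s: 6.95
tcp_pos: [0.4696, -0.178, 0.1496]
eef_rot: [180.0, 0.0, -90.0]
contact_force: [0.8, -0.4, -2.3]
gripper_width: 0.0232
gripper_force: 15.0
```

```bash
python3 go.py .4582,-.1930,.06,-90 .4582,-.193,.035,-90; python3 -c "
from h import *
print(r.get_state()['joints'].round(1))
S=r.capture('scene');T=r.capture('top')
a=cv2.resize(S[120:280,250:440,::-1],None,fx=2,fy=2);b=cv2.resize(T[150:310,340:530,::-1],None,fx=2,fy=2)
cv2.imwrite('pics/v2.png',np.hstack([a,b]))"
```

```text
t 6.95 tcp [ 0.4696 -0.178   0.1496] rpy [180.   0. -90.] F [ 0.8 -0.4 -2.3] w 0.0232 g 15.0
.4582,-.1930,.06,-90 shift [0.03  0.023 0.179] rows 2 turn [0.001 0.    0.   ] rows 1
.4582,-.193,.035,-90 shift [ 0.   -0.    0.05] rows 1 turn [0. 0. 0.] rows 0
[  1.7   8.6 -27.6  -0.  -53.8  -1.7]
```

View pics/v2.png

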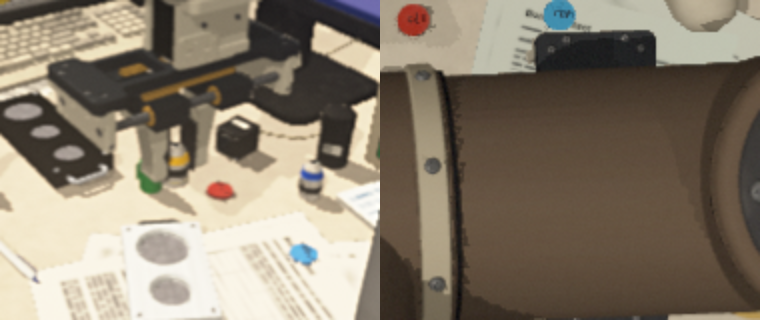

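The scene view shows the short objective hanging upright between the fingers, with its yellow band near (339,200). Quick check of its offset in the grip.

Run:
```python
from h import *
S=r.capture("scene");b=blobs("s",S,(20,130,90),(33,255,255),5,(320,185,360,215));print(b)
p=r.get_state()["tcp_pos"]
for z in(.005,.009,.013): 
    print(z,proj("scene",p+[0,0,z]).round(1),(plane("scene",b[0][0],p[2]+z)-p).round(4))
S0=cv2.imread("pics/scene0.png")[:,:,::-1].copy();print(proj("scene",(.69,.1345,.027)),"was 334.8,164.1")
```

```text
[(array([339.6, 199.8]), [335, 195, 10, 8, 41])]
0.005 [337.7 198.4] [ 0.0002 -0.0053  0.005 ]
0.009 [337.7 196.4] [-0.0036 -0.0103  0.009 ]
0.013 [337.8 194.4] [-0.0073 -0.0153  0.013 ]
[335.225833  162.8957261] was 334.8,164.1
```

Emit:
carry_out --pt "0.015 0.012 0.02 0 0 0" --pt "0.015 0.011 0.06 0 0 0" --pt "0 0 0.06 0 0 0" --pt "0 0 0.03 0 0 0" --pt "0 0 0 0 0 0"

```text
time_s: 7.72
tcp_pos: [0.457, -0.1933, 0.0632]
eef_rot: [179.8, 0.0, -90.0]
contact_force: [0.0, -0.5, -2.7]
gripper_width: 0.023
gripper_force: 15.0
```

```bash
python3 go.py .4582,-.193,.0355,-90
```

```text
t 7.72 tcp [ 0.457  -0.1933  0.0632] rpy [179.8   0.  -90. ] F [ 0.  -0.5 -2.7] w 0.023 g 15.0
.4582,-.193,.0355,-90 shift [-0.001 -0.003  0.055] rows 1 turn [ 0.003  0.    -0.   ] rows 1
```

Emit:
carry_out --pt "-0.004 -0.002 0.02 0.003 0 0" --pt "0 0 0.015 0 0 0" --pt "0 0 0.01 0 0 0" --pt "0 0 0.005 0 0 0" --pt "0 0 0 0 0 0"

```text
time_s: 8.35
tcp_pos: [0.4597, -0.191, 0.0397]
eef_rot: [-179.8, -0.0, -90.0]
contact_force: [0.7, -0.0, -2.0]
gripper_width: 0.0233
gripper_force: 15.0
```

```bash
python3 go.py .4582,-.1915,.0350,-90
```

```text
t 8.35 tcp [ 0.4597 -0.191   0.0397] rpy [-179.8   -0.   -90. ] F [ 0.7 -0.  -2. ] w 0.0233 g 15.0
.4582,-.1915,.0350,-90 shift [0.001 0.003 0.009] rows 1 turn [-0.003 -0.     0.   ] rows 1
```

Emit:
carry_out --pt "0.001 0.003 0.005 0 0 0" --pt "0 0 0.004 0 0 0" --pt "0 0 0 0 0 0" --pt "0 0 0 0 0 0"

```text
time_s: 8.85
tcp_pos: [0.4582, -0.1916, 0.0353]
eef_rot: [-179.8, -0.0, -90.0]
contact_force: [0.5, -0.8, -2.6]
gripper_width: 0.0236
gripper_force: 15.0
```

```bash
python3 go.py .4582,-.1915,.0350,-90
```

```text
t 8.85 tcp [ 0.4582 -0.1916  0.0353] rpy [-179.8   -0.   -90. ] F [ 0.5 -0.8 -2.6] w 0.0236 g 15.0
.4582,-.1915,.0350,-90 shift [-0.     0.     0.001] rows 1 turn [-0.003 -0.     0.   ] rows 1
```

Emit:
carry_out --pt "0 0 0 0 0 0" --pt "0 0 0 0 0 0" --pt "0 0 0 0 0 0" --pt "0 0 -0.02 0 0 0" --pt "0 0 -0.06 0 0 0" --hand 0.55

```text
time_s: 9.48
tcp_pos: [0.4571, -0.1915, 0.0751]
eef_rot: [-180.0, 0.0, -90.0]
contact_force: [0.4, 0.2, -0.3]
gripper_width: 0.048
gripper_force: 0.0
```

Emit:
carry_out --pt "0 0 -0.08 0 0 0" --pt "0 0 -0.06 0 0 0" --pt "-0.02 -0.08 0 0 0 0" --pt "-0.025 -0.1 0 0 0 0" --pt "-0.025 -0.1 0 0 0 0"

```text
time_s: 10.1
tcp_pos: [0.5994, -0.1562, 0.147]
eef_rot: [-179.7, -0.0, -90.0]
contact_force: [0.6, -0.7, -0.3]
gripper_width: 0.0479
gripper_force: 0.0
```

Emit:
carry_out --pt "-0.025 -0.1 0 0 0 0" --pt "-0.025 -0.08 0 0 0 -0.1" --pt "0 0 0 0 0 -0.16" --pt "0 0 0 0 0 -0.16" --pt "0 0 0 0 0 -0.16"

```text
time_s: 10.72
tcp_pos: [0.6878, -0.1315, 0.1465]
eef_rot: [-179.9, -0.1, -54.9]
contact_force: [-0.2, 0.5, -0.4]
gripper_width: 0.0488
gripper_force: 0.0
```

Emit:
carry_out --pt "0 0 0 0 0 -0.16" --pt "0 0 0 0 0 -0.16" --pt "0 0 0 0 0 -0.16" --pt "0 0 0 0 0 -0.16" --pt "0 0 0 0 0 -0.16"

```text
time_s: 11.35
tcp_pos: [0.6878, -0.1316, 0.1468]
eef_rot: [-180.0, -0.2, -6.9]
contact_force: [0.4, 0.7, 0.1]
gripper_width: 0.0482
gripper_force: 0.0
```

Emit:
carry_out --pt "0 0 0 0 0 -0.12" --pt "0 0 0 0 0 0"

```text
time_s: 11.6
tcp_pos: [0.6878, -0.1316, 0.1466]
eef_rot: [180.0, -0.2, -0.0]
contact_force: [0.9, -0.4, -0.2]
gripper_width: 0.0483
gripper_force: 0.0
```

```bash
python3 go.py .6955,-.1315,.06,0 .6955,-.1315,.018,0; python3 -c "
from h import *
S=r.capture('scene');T=r.capture('top')
a=cv2.resize(S[120:280,250:440,::-1],None,fx=2,fy=2);b=cv2.resize(T[130:290,310:500,::-1],None,fx=2,fy=2)
cv2.imwrite('pics/v3.png',np.hstack([a,b]))"
```

```text
t 11.6 tcp [ 0.6878 -0.1316  0.1466] rpy [180.   -0.2  -0. ] F [ 0.9 -0.4 -0.2] w 0.0483 g 0.0
.6955,-.1315,.06,0 shift [ 0.015 -0.     0.173] rows 2 turn [ 0.    -0.003 -0.001] rows 1
.6955,-.1315,.018,0 shift [ 0.    -0.     0.084] rows 1 turn [0. 0. 0.] rows 0
```

View pics/v3.png

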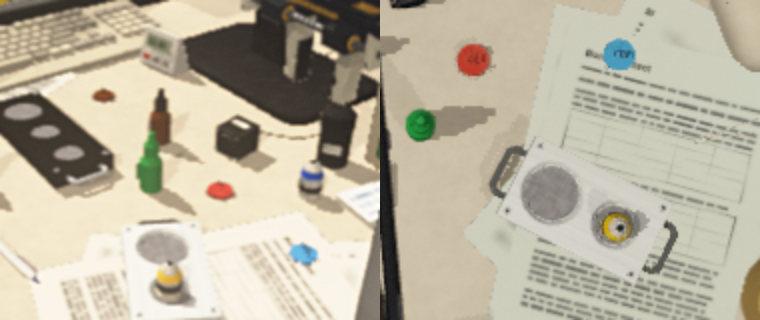

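The short objective stands upright in the metal carrier's well, nose near top-view (429,244). Next, the long one.

Emit:
carry_out --pt "0.008 0 0 0 -0.003 0" --pt "0.007 0 0.06 0 0 0" --pt "0 0 0.08 0 0 0" --pt "0 0 0.033 0 0 0" --pt "0 0 0 0 0 0"

```text
time_s: 12.32
tcp_pos: [0.6948, -0.1316, 0.0584]
eef_rot: [180.0, 0.1, -0.0]
contact_force: [0.1, -0.7, 0.9]
gripper_width: 0.0479
gripper_force: 0.0
```

Emit:
carry_out --pt "0 0 0.03 0 0 0" --pt "0 0 0.03 0 0 0" --pt "0 0 0.016 0 0 0" --pt "0 0 0 0 0 0" --pt "0 0 0 0 0 0"

```text
time_s: 12.95
tcp_pos: [0.6957, -0.1316, 0.0219]
eef_rot: [180.0, -0.0, 0.0]
contact_force: [1.0, 0.4, 0.0]
gripper_width: 0.048
gripper_force: 0.0
```

```bash
python3 go.py .6955,-.1315,.018,0
```

```text
t 12.95 tcp [ 0.6957 -0.1316  0.0219] rpy [180.  -0.   0.] F [1.  0.4 0. ] w 0.048 g 0.0
.6955,-.1315,.018,0 shift [-0.    -0.     0.008] rows 1 turn [ 0.    -0.001  0.   ] rows 1
```

Emit:
carry_out --pt "0 0 0.008 0 0 0" --pt "0 0 0 0 0 0"

```text
time_s: 13.2
tcp_pos: [0.6952, -0.1315, 0.0174]
eef_rot: [-180.0, 0.0, 0.0]
contact_force: [-0.6, 0.3, -0.8]
gripper_width: 0.048
gripper_force: 0.0
```

Emit:
carry_out --pt "0 0 0 0 0 0" --pt "0 0 0 0 0 0" --pt "0 0 0 0 0 0" --pt "0 0 0 0 0 0" --pt "0 0 0 0 0 0" --hand 0

```text
time_s: 13.82
tcp_pos: [0.6954, -0.1316, 0.0176]
eef_rot: [180.0, -0.0, 0.0]
contact_force: [0.2, -1.3, 0.1]
gripper_width: 0.0256
gripper_force: 15.0
```

Emit:
carry_out --pt "0 0 -0.04 0 0 0" --pt "0 0 -0.08 0 0 0" --pt "0 0 -0.08 0 0 0" --pt "0 0 -0.06 0 0 0" --pt "0 0 0 0 0 0"

```text
time_s: 14.45
tcp_pos: [0.6972, -0.1315, 0.1524]
eef_rot: [180.0, -0.4, 0.0]
contact_force: [0.0, 0.0, -1.9]
gripper_width: 0.0258
gripper_force: 15.0
```

```bash
python3 go.py .4947,.1285,.15,-90 .4947,.1285,.06,-90
```

```text
t 14.45 tcp [ 0.6972 -0.1315  0.1524] rpy [180.   -0.4   0. ] F [ 0.   0.  -1.9] w 0.0258 g 15.0
.4947,.1285,.15,-90 shift [-0.405 -0.52   0.002] rows 6 turn [-0.005 -0.005  1.501] rows 9
.4947,.1285,.06,-90 shift [ 0.   -0.    0.18] rows 2 turn [0. 0. 0.] rows 0
```

Emit:
carry_out --pt "-0.04 -0.05 0 0 0 0" --pt "-0.065 -0.084 0 0 0 0" --pt "-0.065 -0.084 0 0 0 0" --pt "-0.065 -0.084 0 0 0 0" --pt "-0.065 -0.084 0 0 0 0"

```text
time_s: 15.08
tcp_pos: [0.5437, 0.0625, 0.1474]
eef_rot: [180.0, 0.0, -0.0]
contact_force: [0.2, 1.0, -1.5]
gripper_width: 0.0258
gripper_force: 15.0
```

Emit:
carry_out --pt "-0.065 -0.084 0 0 0 0" --pt "-0.04 -0.05 0 0 0 0" --pt "0 0 0 0 0 0.1" --pt "0 0 0 0 0 0.16" --pt "0 0 0 0 0 0.16"

```text
time_s: 15.7
tcp_pos: [0.4922, 0.1285, 0.1474]
eef_rot: [180.0, 0.0, -25.5]
contact_force: [-0.1, 0.3, -1.5]
gripper_width: 0.0259
gripper_force: 15.0
```

Emit:
carry_out --pt "0 0 0 0 0 0.16" --pt "0 0 0 0 0 0.16" --pt "0 0 0 0 0 0.16" --pt "0 0 0 0 0 0.16" --pt "0 0 0 0 0 0.16"

```text
time_s: 16.32
tcp_pos: [0.4923, 0.1282, 0.1474]
eef_rot: [180.0, 0.0, -73.5]
contact_force: [0.8, -0.7, -1.6]
gripper_width: 0.0255
gripper_force: 15.0
```

Emit:
carry_out --pt "0 0 0 0 0 0.16" --pt "0 0 0 0 0 0.12" --pt "0 0 0 0 0 0"

```text
time_s: 16.7
tcp_pos: [0.4924, 0.1283, 0.1474]
eef_rot: [180.0, -0.0, -89.9]
contact_force: [-0.3, -0.8, -1.3]
gripper_width: 0.0255
gripper_force: 15.0
```

```bash
python3 go.py .4947,.1285,.06,-90 .4947,.1285,.035,-90
python3 - <<'E'
from h import *
S=r.capture("scene");p=r.get_state()["tcp_pos"]
u=proj("scene",p+[0,0,.014]);print(u);x,y=u.astype(int)
print(blobs("s",S,(98,130,60),(125,255,255),5,(x-20,y-20,x+20,y+20)))
cv2.imwrite("pics/v4.png",cv2.resize(S[y-50:y+70,x-80:x+80,::-1],None,fx=3,fy=3))
E
```

```text
t 16.7 tcp [0.4924 0.1283 0.1474] rpy [180.   -0.  -89.9] F [-0.3 -0.8 -1.3] w 0.0255 g 15.0
.4947,.1285,.06,-90 shift [-0.    -0.005  0.175] rows 2 turn [ 0.001 -0.     0.001] rows 1
.4947,.1285,.035,-90 shift [ 0.   -0.    0.05] rows 1 turn [0. 0. 0.] rows 0
[268.19705385 132.83187323]
[(array([268.1, 133.9]), [265, 133, 8, 3, 21])]
```

View pics/v4.png

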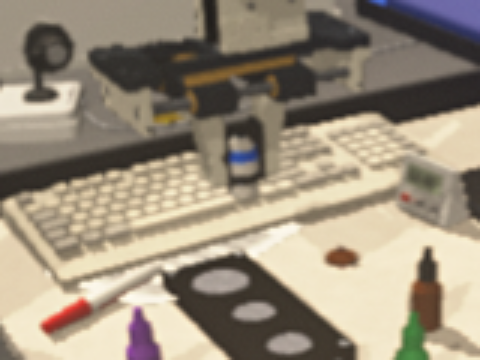

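The long objective hangs upright and centred, with its band at (268,134) against a predicted (268,133). Lower it into the middle well.

Emit:
carry_out --pt "0 -0.005 0.04 0 0 0" --pt "0 0 0.07 0 0 0" --pt "0 0 0.05 0 0 0" --pt "0 0 0.02 0 0 0" --pt "0 0 0 0 0 0"

```text
time_s: 17.38
tcp_pos: [0.4952, 0.1283, 0.0573]
eef_rot: [180.0, -0.0, -89.9]
contact_force: [-0.0, 0.6, -1.7]
gripper_width: 0.0258
gripper_force: 15.0
```

```bash
python3 go.py .4947,.1285,.0348,-90
```

```text
t 17.38 tcp [0.4952 0.1283 0.0573] rpy [180.   -0.  -89.9] F [-0.   0.6 -1.7] w 0.0258 g 15.0
.4947,.1285,.0348,-90 shift [-0.     0.001  0.045] rows 1 turn [ 0.001 -0.001  0.001] rows 1
```

Emit:
carry_out --pt "0 0.001 0.018 0 0 0" --pt "0 0 0.014 0 0 0" --pt "0 0 0.008 0 0 0" --pt "0 0 0.004 0 0 0" --pt "0 0 0 0 0 0"

```text
time_s: 18.0
tcp_pos: [0.4948, 0.1284, 0.0354]
eef_rot: [180.0, -0.0, -90.0]
contact_force: [0.3, 0.7, -1.2]
gripper_width: 0.0255
gripper_force: 15.0
```

```bash
python3 go.py .4947,.1285,.0348,-90
```

```text
t 18.0 tcp [0.4948 0.1284 0.0354] rpy [180.  -0. -90.] F [ 0.3  0.7 -1.2] w 0.0255 g 15.0
.4947,.1285,.0348,-90 shift [-0.     0.     0.001] rows 1 turn [ 0. -0.  0.] rows 1
```

Emit:
carry_out --pt "0 0 0.001 0 0 0" --pt "0 0 0 0 0 0" --pt "0 0 0 0 0 0" --pt "0 0 -0.02 0 0 0" --pt "0 0 -0.06 0 0 0" --hand 0.55

```text
time_s: 18.62
tcp_pos: [0.494, 0.1279, 0.0748]
eef_rot: [179.9, -0.1, -90.0]
contact_force: [0.8, 1.0, 1.0]
gripper_width: 0.0478
gripper_force: 0.0
```

Emit:
carry_out --pt "0 0 -0.09 0 0 0" --pt "0 0 -0.06 0 0 0" --pt "0.07 -0.04 0 0 0 0" --pt "0.095 -0.055 0 0 0 0" --pt "0.095 -0.055 0 0 0 0" --hand 0.65

```text
time_s: 19.25
tcp_pos: [0.5707, -0.0026, 0.1513]
eef_rot: [-179.9, 0.0, -89.9]
contact_force: [0.2, 1.6, -0.2]
gripper_width: 0.0569
gripper_force: 0.0
```

Emit:
carry_out --pt "0.095 -0.055 0 0 0 0" --pt "0.048 -0.03 0 0 0 -0.1" --pt "0 0 0 0 0 -0.16" --pt "0 0 0 0 0 -0.16" --pt "0 0 0 0 0 -0.16"

```text
time_s: 19.88
tcp_pos: [0.6123, -0.0733, 0.1507]
eef_rot: [-180.0, -0.0, -54.9]
contact_force: [-0.3, 0.4, -0.4]
gripper_width: 0.0568
gripper_force: 0.0
```

Emit:
carry_out --pt "0 0 0 0 0 -0.16" --pt "0 0 0 0 0 -0.16" --pt "0 0 0 0 0 -0.16" --pt "0 0 0 0 0 -0.107" --pt "0 0 0 0 0 0"

```text
time_s: 20.5
tcp_pos: [0.6124, -0.073, 0.1507]
eef_rot: [-180.0, -0.0, -20.0]
contact_force: [0.7, 0.9, -0.6]
gripper_width: 0.057
gripper_force: 0.0
```

```bash
python3 go.py .6123,-.0733,.05,-20 .6123,-.0733,.016,-20
python3 - <<'E'
from h import *
S=r.capture("scene");T=r.capture("top")
print("long band",blobs("s",S,(98,130,60),(125,255,255),5,(255,150,300,205)),proj("scene",(.4947,.1285,.049)),"top",blobs("t",T,(98,130,60),(125,255,255),5,(225,200,270,245)),proj("top",(.4947,.1285,.049)))
print("short band",blobs("s",S,(20,130,90),(33,255,255),5,(315,230,360,285)),proj("scene",(.458,-.1915,.043)),blobs("t",T,(20,130,90),(33,255,255),5,(410,220,450,260)),proj("top",(.458,-.1915,.043)))
print("red",blobs("s",S,(0,150,90),(6,255,255),20,(340,200,380,230)))
E
```

```text
t 20.5 tcp [ 0.6124 -0.073   0.1507] rpy [-180.   -0.  -20.] F [ 0.7  0.9 -0.6] w 0.057 g 0.0
.6123,-.0733,.05,-20 shift [-0.     0.001  0.201] rows 2 turn [-0. -0. -0.] rows 1
.6123,-.0733,.016,-20 shift [ 0.    -0.     0.068] rows 1 turn [0. 0. 0.] rows 0
long band [(array([270.8, 177.3]), [267, 176, 9, 3, 15])] [272.07387942 175.36385093] top [(array([249.4, 225.7]), [241, 219, 14, 14, 45])] [245.10119968 224.72926744]
short band [(array([333.6, 258.8]), [329, 256, 11, 6, 40])] [334.73328908 255.61900687] [(array([427.1, 243.1]), [421, 237, 15, 14, 74])] [427.93987895 243.03634755]
red [(array([359.7, 214.9]), [354, 212, 12, 7, 71])]
```

Both objectives are seated near their predicted spots. Down to the red dish.

Emit:
carry_out --pt "0 0.001 0.05 0 0 0" --pt "0 0 0.08 0 0 0" --pt "0 0 0.07 0 0 0" --pt "0 0 0.03 0 0 0" --pt "0 0 0 0 0 0" --squeeze 8

```text
time_s: 21.22
tcp_pos: [0.6119, -0.0736, 0.0345]
eef_rot: [179.9, 0.1, -20.0]
contact_force: [0.2, 0.2, 1.4]
gripper_width: 0.0568
gripper_force: 0.0
```

```bash
python3 go.py .6123,-.0733,.016,-20
```

```text
t 21.23 tcp [ 0.6119 -0.0736  0.0345] rpy [ 1.799e+02  1.000e-01 -2.000e+01] F [0.2 0.2 1.4] w 0.0568 g 0.0
.6123,-.0733,.016,-20 shift [ 0.001 -0.001  0.037] rows 1 turn [ 0.001  0.001 -0.   ] rows 1
```

Emit:
carry_out --pt "0 0 0.016 0 0 0" --pt "0 0 0.013 0 0 0" --pt "0 0 0.008 0 0 0" --pt "0 0 0 0 0 0"

```text
time_s: 21.72
tcp_pos: [0.612, -0.0735, 0.0163]
eef_rot: [180.0, 0.0, -20.0]
contact_force: [-1.2, -0.9, -0.1]
gripper_width: 0.0568
gripper_force: 0.0
```

```bash
python3 go.py .6123,-.0733,.0155,-20
```

```text
t 21.73 tcp [ 0.612  -0.0735  0.0163] rpy [180.   0. -20.] F [-1.2 -0.9 -0.1] w 0.0568 g 0.0
.6123,-.0733,.0155,-20 shift [ 0.    -0.001  0.002] rows 1 turn [0. 0. 0.] rows 1
```

Emit:
carry_out --pt "0 0 0.001 0 0 0" --pt "0 0 0 0 0 0" --pt "0 0 0 0 0 0" --pt "0 0 0 0 0 0" --pt "0 0 0 0 0 0" --hand 0

```text
time_s: 22.35
tcp_pos: [0.6123, -0.0735, 0.0162]
eef_rot: [-180.0, -0.0, -20.0]
contact_force: [0.3, 0.2, 0.9]
gripper_width: 0.0381
gripper_force: 8.0
```

Emit:
carry_out --pt "0 0 -0.03 0 0 0" --pt "0 0 -0.06 0 0 0" --pt "0 0 -0.08 0 0 0" --pt "0 0 -0.08 0 0 0" --pt "0 0 0 0 0 0"

```text
time_s: 22.98
tcp_pos: [0.6145, -0.0734, 0.1459]
eef_rot: [-179.8, -0.4, -19.9]
contact_force: [0.6, -0.1, -0.2]
gripper_width: 0.038
gripper_force: 8.0
```

```bash
python3 go.py .4937,.1906,.145,-90
python3 - <<'E'
from h import *
S=r.capture("scene");p=r.get_state()["tcp_pos"];u=proj("scene",p-[0,0,.006]);x,y=u.astype(int);print(u,blobs("s",S,(0,150,70),(6,255,255),10,(x-25,y-25,x+25,y+25)))
E
```

```text
t 22.98 tcp [ 0.6145 -0.0734  0.1459] rpy [-179.8   -0.4  -19.9] F [ 0.6 -0.1 -0.2] w 0.038 g 8.0
.4937,.1906,.145,-90 shift [-0.407 -0.414  0.   ] rows 5 turn [-0.007 -0.004  1.168] rows 7
[363.89756733 162.81421123] [(array([360.4, 164.4]), [358, 162, 5, 6, 20])]
```

Emit:
carry_out --pt "-0.05 -0.05 0 0 0 0" --pt "-0.08 -0.08 0 0 0 0" --pt "-0.08 -0.08 0 0 0 0" --pt "-0.08 -0.08 0 0 0 0" --pt "-0.08 -0.08 0 0 0 0"

```text
time_s: 23.65
tcp_pos: [0.5, 0.1647, 0.1404]
eef_rot: [179.9, 0.0, -20.0]
contact_force: [1.0, 1.1, 0.2]
gripper_width: 0.0381
gripper_force: 8.0
```

Emit:
carry_out --pt "-0.037 -0.044 0 0 0 0.05" --pt "0 0 0 0 0 0.15" --pt "0 0 0 0 0 0.16" --pt "0 0 0 0 0 0.16" --pt "0 0 0 0 0 0.16"

```text
time_s: 24.28
tcp_pos: [0.4909, 0.1902, 0.1402]
eef_rot: [179.9, -0.0, -61.1]
contact_force: [1.2, -1.3, 0.1]
gripper_width: 0.0382
gripper_force: 8.0
```

Emit:
carry_out --pt "0 0 0 0 0 0.16" --pt "0 0 0 0 0 0.16" --pt "0 0 0 0 0 0.12" --pt "0 0 0 0 0 0.048" --pt "0 0 0 0 0 0"

```text
time_s: 24.9
tcp_pos: [0.4911, 0.1902, 0.1403]
eef_rot: [179.9, -0.1, -90.0]
contact_force: [0.0, -0.1, 0.1]
gripper_width: 0.0377
gripper_force: 8.0
```

```bash
python3 go.py .4937,.1906,.06,-90
```

```text
t 24.9 tcp [0.4911 0.1902 0.1403] rpy [ 1.799e+02 -1.000e-01 -9.000e+01] F [ 0.  -0.1  0.1] w 0.0377 g 8.0
.4937,.1906,.06,-90 shift [-0.001 -0.005  0.161] rows 2 turn [ 0.001 -0.001 -0.001] rows 1
```

Emit:
carry_out --pt "-0.001 -0.005 0.04 0 0 0" --pt "0 0 0.06 0 0 0" --pt "0 0 0.04 0 0 0" --pt "0 0 0.02 0 0 0" --pt "0 0 0 0 0 0"

```text
time_s: 25.52
tcp_pos: [0.4938, 0.1908, 0.0605]
eef_rot: [179.9, -0.1, -90.0]
contact_force: [0.7, -0.4, 0.4]
gripper_width: 0.0379
gripper_force: 8.0
```

```bash
python3 go.py .4937,.1906,.0336,-90
```

```text
t 25.52 tcp [0.4938 0.1908 0.0605] rpy [ 1.799e+02 -1.000e-01 -9.000e+01] F [ 0.7 -0.4  0.4] w 0.0379 g 8.0
.4937,.1906,.0336,-90 shift [0.    0.    0.054] rows 1 turn [ 0.001 -0.001 -0.   ] rows 1
```

Emit:
carry_out --pt "0 0 0.02 0 0 0" --pt "0 0 0.018 0 0 0" --pt "0 0 0.01 0 0 0" --pt "0 0 0.005 0 0 0" --pt "0 0 0 0 0 0"

```text
time_s: 26.15
tcp_pos: [0.4941, 0.191, 0.0344]
eef_rot: [180.0, -0.0, -90.1]
contact_force: [0.5, -0.1, 0.5]
gripper_width: 0.038
gripper_force: 8.0
```

```bash
python3 go.py .4937,.1906,.0336,-90
```

```text
t 26.15 tcp [0.4941 0.191  0.0344] rpy [180.   -0.  -90.1] F [ 0.5 -0.1  0.5] w 0.038 g 8.0
.4937,.1906,.0336,-90 shift [0.001 0.001 0.002] rows 1 turn [ 0.    -0.    -0.001] rows 1
```

Emit:
carry_out --pt "0 0 0.001 0 0 0" --pt "0 0 0 0 0 0"

```text
time_s: 26.4
tcp_pos: [0.4942, 0.1911, 0.0342]
eef_rot: [-180.0, 0.0, -90.1]
contact_force: [-0.2, 0.2, 0.2]
gripper_width: 0.038
gripper_force: 8.0
```

Emit:
carry_out --pt "0 0 0 0 0 0" --pt "0 0 0 0 0 0" --pt "0 0 0 0 0 0" --pt "0 0 -0.02 0 0 0" --pt "0 0 -0.06 0 0 0" --hand 0.65

```text
time_s: 27.02
tcp_pos: [0.4933, 0.1904, 0.0737]
eef_rot: [179.9, -0.1, -90.1]
contact_force: [0.0, 0.3, -0.5]
gripper_width: 0.0569
gripper_force: 0.0
```

Emit:
carry_out --pt "0 0 -0.09 0 0 0" --pt "0 0 -0.06 0 0 0" --pt "0.07 -0.02 0 0 0 0" --pt "0.11 -0.034 0 0 0 0" --pt "0.11 -0.034 0 0 0 0"

```text
time_s: 27.65
tcp_pos: [0.5385, 0.0449, 0.1502]
eef_rot: [-179.9, 0.0, -90.0]
contact_force: [1.2, 1.1, 1.0]
gripper_width: 0.0567
gripper_force: 0.0
```

Emit:
carry_out --pt "0.11 -0.034 0 0 0 0" --pt "0.11 -0.034 0 0 0 0" --pt "0.11 -0.034 0 0 0 0" --pt "0.11 -0.034 0 0 0 0" --pt "0.06 -0.016 0 0 0 0"

```text
time_s: 28.28
tcp_pos: [0.6141, -0.2068, 0.1495]
eef_rot: [-180.0, -0.0, -90.2]
contact_force: [0.0, 0.1, -0.3]
gripper_width: 0.0569
gripper_force: 0.0
```

Emit:
carry_out --pt "0 0 0 0 0 0"

```text
time_s: 28.4
tcp_pos: [0.6137, -0.2064, 0.1491]
eef_rot: [180.0, -0.0, -90.2]
contact_force: [-0.5, 0.6, -1.1]
gripper_width: 0.0568
gripper_force: 0.0
```

```bash
python3 go.py .6143,-.206,.035,-90 .6143,-.206,.016,-90;python3 - <<'E'
from h import *
S=r.capture("scene");T=r.capture("top")
cv2.imwrite("pics/v5.png",np.hstack([cv2.resize(S[140:260,230:350,::-1],(400,400)),cv2.resize(T[150:270,190:310,::-1],(400,400))]))
E
```

```text
t 28.4 tcp [ 0.6137 -0.2064  0.1491] rpy [180.   -0.  -90.2] F [-0.5  0.6 -1.1] w 0.0568 g 0.0
.6143,-.206,.035,-90 shift [-0.001 -0.001  0.228] rows 2 turn [ 0.    -0.    -0.004] rows 1
.6143,-.206,.016,-90 shift [ 0.    -0.     0.038] rows 1 turn [0. 0. 0.] rows 0
```

View pics/v5.png

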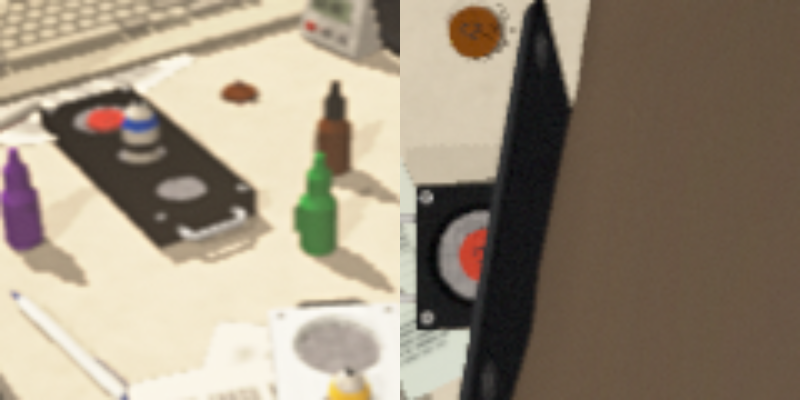

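The red dish and long objective both sit in the black carrier, upright. Now the blue dish.

Emit:
carry_out --pt "-0.001 -0.001 0.05 0 0 -0.004" --pt "0 0 0.08 0 0 0" --pt "0 0 0.06 0 0 0" --pt "0 0 0.03 0 0 0" --pt "0 0 0.01 0 0 0"

```text
time_s: 29.12
tcp_pos: [0.6142, -0.2028, 0.0338]
eef_rot: [180.0, -0.0, -89.8]
contact_force: [0.6, 0.4, 0.4]
gripper_width: 0.0571
gripper_force: 0.0
```

```bash
python3 go.py .6143,-.206,.016,-90
```

```text
t 29.12 tcp [ 0.6142 -0.2028  0.0338] rpy [180.   -0.  -89.8] F [0.6 0.4 0.4] w 0.0571 g 0.0
.6143,-.206,.016,-90 shift [ 0.006 -0.     0.036] rows 1 turn [ 0.001 -0.     0.004] rows 1
```

Emit:
carry_out --pt "0.006 0 0.015 0 0 0.004" --pt "0 0 0.013 0 0 0" --pt "0 0 0.008 0 0 0" --pt "0 0 0 0 0 0"

```text
time_s: 29.62
tcp_pos: [0.6141, -0.2066, 0.0158]
eef_rot: [180.0, 0.0, -90.1]
contact_force: [-0.4, -0.7, 0.1]
gripper_width: 0.057
gripper_force: 0.0
```

```bash
python3 go.py .6143,-.206,.016,-90
```

```text
t 29.62 tcp [ 0.6141 -0.2066  0.0158] rpy [180.    0.  -90.1] F [-0.4 -0.7  0.1] w 0.057 g 0.0
.6143,-.206,.016,-90 shift [-0.001 -0.    -0.   ] rows 1 turn [ 0.     0.    -0.001] rows 1
```

Emit:
carry_out --pt "0 0 0 0 0 0" --pt "0 0 0 0 0 0" --pt "0 0 0 0 0 0" --pt "0 0 0 0 0 0" --pt "0 0 0 0 0 0" --hand 0

```text
time_s: 30.25
tcp_pos: [0.6144, -0.2066, 0.0162]
eef_rot: [-180.0, -0.0, -90.0]
contact_force: [0.6, -0.0, 2.3]
gripper_width: 0.0381
gripper_force: 8.0
```

Emit:
carry_out --pt "0 0 -0.03 0 0 0" --pt "0 0 -0.06 0 0 0" --pt "0 0 -0.08 0 0 0" --pt "0 0 -0.04 0 0 0" --pt "-0.015 0.03 0 0 0 0"

```text
time_s: 30.88
tcp_pos: [0.601, -0.1994, 0.1242]
eef_rot: [-179.7, -0.0, -90.1]
contact_force: [-0.9, 0.3, -1.0]
gripper_width: 0.0382
gripper_force: 8.0
```

Emit:
carry_out --pt "-0.035 0.065 0 0 0 0" --pt "-0.035 0.065 0 0 0 0" --pt "-0.03 0.06 0 0 0 0" --pt "-0.018 0.033 0 0 0 0" --pt "0 0 0 0 0 0"

```text
time_s: 31.5
tcp_pos: [0.4872, -0.1395, 0.1222]
eef_rot: [-179.9, 0.0, -90.0]
contact_force: [0.9, -0.4, 0.0]
gripper_width: 0.038
gripper_force: 8.0
```

```bash
python3 go.py .4878,-.1385,.06,-90
```

```text
t 31.5 tcp [ 0.4872 -0.1395  0.1222] rpy [-179.9    0.   -90. ] F [ 0.9 -0.4  0. ] w 0.038 g 8.0
.4878,-.1385,.06,-90 shift [-0.002 -0.001  0.124] rows 2 turn [-0.001  0.     0.   ] rows 1
```

Emit:
carry_out --pt "-0.002 -0.001 0.04 0 0 0" --pt "0 0 0.05 0 0 0" --pt "0 0 0.025 0 0 0" --pt "0 0 0.009 0 0 0" --pt "0 0 0 0 0 0"

```text
time_s: 32.12
tcp_pos: [0.4887, -0.1391, 0.0592]
eef_rot: [-180.0, -0.0, -90.1]
contact_force: [-0.5, -0.1, -0.7]
gripper_width: 0.0381
gripper_force: 8.0
```

Emit:
carry_out --pt "0 0 0.02 0 0 0" --pt "0 0 0.018 0 0 0" --pt "0 0 0.01 0 0 0" --pt "0 0 0 0 0 0"

```text
time_s: 32.62
tcp_pos: [0.488, -0.139, 0.0345]
eef_rot: [179.9, -0.0, -90.0]
contact_force: [0.8, -0.2, 0.1]
gripper_width: 0.0377
gripper_force: 8.0
```

```bash
python3 go.py .4878,-.1385,.0335,-90
```

```text
t 32.62 tcp [ 0.488  -0.139   0.0345] rpy [179.9  -0.  -90. ] F [ 0.8 -0.2  0.1] w 0.0377 g 8.0
.4878,-.1385,.0335,-90 shift [-0.001  0.     0.002] rows 1 turn [ 0.001 -0.    -0.001] rows 1
```

Emit:
carry_out --pt "0 0 0.001 0 0 0" --pt "0 0 0 0 0 0"

```text
time_s: 32.88
tcp_pos: [0.4885, -0.1389, 0.0347]
eef_rot: [-180.0, -0.0, -90.0]
contact_force: [0.2, 0.2, -0.4]
gripper_width: 0.0383
gripper_force: 8.0
```

Emit:
carry_out --pt "0 0 0 0 0 0" --pt "0 0 0 0 0 0" --pt "0 0 0 0 0 0" --pt "0 0 -0.02 0 0 0" --pt "0 0 -0.06 0 0 0" --hand 0.65 --squeeze 12

```text
time_s: 33.5
tcp_pos: [0.4872, -0.139, 0.0742]
eef_rot: [179.8, -0.0, -90.1]
contact_force: [0.2, 0.1, -0.1]
gripper_width: 0.0568
gripper_force: 0.0
```

Emit:
carry_out --pt "0 0 -0.09 0 0 0" --pt "0 0 -0.09 0 0 0" --pt "-0.06 -0.04 0 0 0 0" --pt "-0.09 -0.06 0 0 0 0" --pt "-0.09 -0.06 0 0 0 0"

```text
time_s: 34.12
tcp_pos: [0.5692, -0.0179, 0.1659]
eef_rot: [-179.9, 0.0, -90.1]
contact_force: [0.6, -0.1, 0.8]
gripper_width: 0.0571
gripper_force: 0.0
```

Emit:
carry_out --pt "-0.09 -0.06 0 0 0 0" --pt "-0.06 -0.042 0 0 0 0" --pt "0 0 0 0 0 0"

```text
time_s: 34.5
tcp_pos: [0.6206, 0.058, 0.1646]
eef_rot: [-180.0, -0.0, -89.9]
contact_force: [-0.7, 0.5, -0.1]
gripper_width: 0.0568
gripper_force: 0.0
```

```bash
python3 go.py .619,.0565,.06,-90
python3 - <<'E'
from h import *
S=r.capture("scene");T=r.capture("top")
print("blue",blobs("t",T,(98,130,60),(125,255,255),20,(370,200,420,250)),proj("top",(.4878,-.1385,.029)))
cv2.imwrite("pics/v6.png",np.hstack([cv2.resize(S[150:300,280:400,::-1],(360,450)),cv2.resize(T[100:250,300:440,::-1],(420,450))]))
E
```

```text
t 34.5 tcp [0.6206 0.058  0.1646] rpy [-180.    -0.   -89.9] F [-0.7  0.5 -0.1] w 0.0568 g 0.0
.619,.0565,.06,-90 shift [0.003 0.003 0.209] rows 2 turn [-0.    -0.     0.001] rows 1
blue [(array([395.7, 226.6]), [388, 219, 17, 16, 205])] [395.65902309 226.49472453]
```

View pics/v6.png

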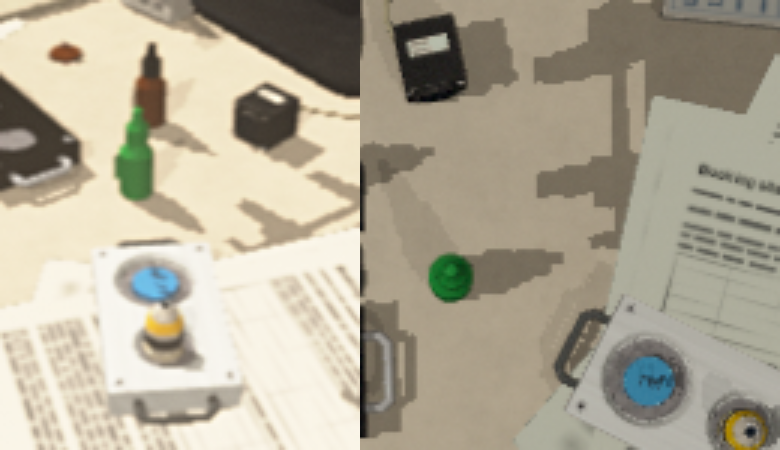

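The metal carrier's kit is done: blue dish at (395.7,226.6), as predicted, and both parts upright. Last, the bottle.

Emit:
carry_out --pt "0.003 0.003 0.05 0 0 0" --pt "0 0 0.08 0 0 0" --pt "0 0 0.06 0 0 0" --pt "0 0 0.03 0 0 0" --pt "0 0 0 0 0 0"

```text
time_s: 35.22
tcp_pos: [0.6175, 0.0537, 0.0542]
eef_rot: [179.9, -0.0, -90.1]
contact_force: [-0.0, -0.9, 0.9]
gripper_width: 0.0571
gripper_force: 0.0
```

Emit:
carry_out --pt "0 0 0.03 0 0 0" --pt "0 0 0.015 0 0 0" --pt "0 0 0.006 0 0 0" --pt "0 0 0 0 0 0"

```text
time_s: 35.72
tcp_pos: [0.618, 0.0545, 0.0289]
eef_rot: [180.0, -0.0, -90.0]
contact_force: [-0.6, 0.4, -0.1]
gripper_width: 0.0564
gripper_force: 0.0
```

```bash
python3 go.py .619,.0565,.023,-90
```

```text
t 35.73 tcp [0.618  0.0545 0.0289] rpy [180.  -0. -90.] F [-0.6  0.4 -0.1] w 0.0564 g 0.0
.619,.0565,.023,-90 shift [-0.004 -0.002  0.012] rows 1 turn [ 0.    -0.    -0.001] rows 1
```

Emit:
carry_out --pt "-0.003 -0.002 0.007 0 0 0" --pt "0 0 0 0 0 0"

```text
time_s: 35.98
tcp_pos: [0.619, 0.0561, 0.0254]
eef_rot: [180.0, -0.0, -90.0]
contact_force: [0.2, 0.2, -0.3]
gripper_width: 0.0571
gripper_force: 0.0
```

Emit:
carry_out --pt "0 0 0 0 0 0" --pt "0 0 0 0 0 0" --pt "0 0 0 0 0 0" --pt "0 0 0 0 0 0" --pt "0 0 0 0 0 0" --hand 0

```text
time_s: 36.6
tcp_pos: [0.6191, 0.0559, 0.0256]
eef_rot: [-180.0, 0.0, -90.1]
contact_force: [0.1, 0.3, 1.3]
gripper_width: 0.0265
gripper_force: 12.0
```

```bash
python3 go.py .619,.0565,.15,-90 .4957,.0690,.15,-90
```

```text
t 36.6 tcp [0.6191 0.0559 0.0256] rpy [-180.     0.   -90.1] F [0.1 0.3 1.3] w 0.0265 g 12.0
.619,.0565,.15,-90 shift [-0.001  0.    -0.249] rows 3 turn [-0.     0.    -0.001] rows 1
.4957,.0690,.15,-90 shift [-0.025  0.247  0.   ] rows 3 turn [0. 0. 0.] rows 0
```

Seat height for the TCP is 0.0256 + 0.017 = 0.0426.

Emit:
carry_out --pt "0 0 -0.03 0 0 0" --pt "0 0 -0.06 0 0 0" --pt "0 0 -0.07 0 0 0" --pt "0 0 -0.03 0 0 0" --pt "0 0.02 0 0 0 0"

```text
time_s: 37.22
tcp_pos: [0.6095, 0.0562, 0.1217]
eef_rot: [-179.9, 0.1, -90.1]
contact_force: [-1.0, 0.1, -0.6]
gripper_width: 0.0264
gripper_force: 12.0
```

Emit:
carry_out --pt "-0.008 0.06 0 0 0 0" --pt "-0.008 0.07 0 0 0 0" --pt "-0.008 0.06 0 0 0 0" --pt "-0.001 0.037 0 0 0 0" --pt "0 0 0 0 0 0"

```text
time_s: 37.85
tcp_pos: [0.4932, 0.0681, 0.1196]
eef_rot: [179.9, -0.0, -90.0]
contact_force: [0.3, -0.1, -0.6]
gripper_width: 0.0265
gripper_force: 12.0
```

```bash
python3 go.py .4957,.0690,.065,-90
python3 - <<'E'
from h import *
S=r.capture("scene");p=r.get_state()["tcp_pos"]
u=proj("scene",p);x,y=u.astype(int);print("tcp px",u,"axis bottom",proj("scene",p-[0,0,.0256]),"body top",proj("scene",p+[0,0,.0244]))
print(blobs("s",S,(3,90,25),(16,255,190),15,(x-25,y-35,x+25,y+35)))
cv2.imwrite("pics/v7.png",cv2.resize(S[y-60:y+60,x-60:x+60,::-1],(480,480)))
E
```

```text
t 37.85 tcp [0.4932 0.0681 0.1196] rpy [179.9  -0.  -90. ] F [ 0.3 -0.1 -0.6] w 0.0265 g 12.0
.4957,.0690,.065,-90 shift [-0.002 -0.005  0.109] rows 1 turn [ 0.002 -0.001 -0.   ] rows 1
tcp px [282.21320913 158.64844454] axis bottom [282.75604633 168.74395503] body top [281.68171614 148.71988932]
[(array([281.7, 160.4]), [276, 150, 12, 21, 186]), (array([301.3, 167.3]), [297, 165, 10, 6, 50]), (array([261. , 178.6]), [257, 178, 9, 3, 16])]
```

View pics/v7.png

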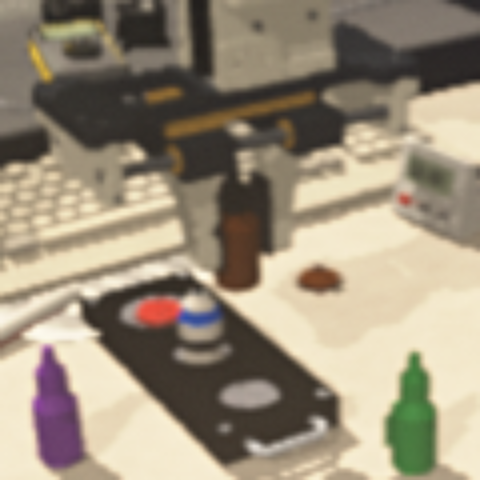

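The bottle hangs upright and centred: column 281.7 against a predicted 282.2. Lower it into the end well.

Emit:
carry_out --pt "-0.002 -0.005 0.04 0 0 0" --pt "0 0 0.04 0 0 0" --pt "0 0 0.02 0 0 0" --pt "0 0 0.01 0 0 0" --pt "0 0 0 0 0 0"

```text
time_s: 38.52
tcp_pos: [0.4982, 0.0695, 0.0653]
eef_rot: [180.0, -0.0, -90.1]
contact_force: [-0.4, -0.3, -0.7]
gripper_width: 0.0267
gripper_force: 12.0
```

```bash
python3 go.py .4957,.0690,.043,-90
```

```text
t 38.52 tcp [0.4982 0.0695 0.0653] rpy [180.   -0.  -90.1] F [-0.4 -0.3 -0.7] w 0.0267 g 12.0
.4957,.0690,.043,-90 shift [0.001 0.005 0.045] rows 1 turn [ 0.    -0.    -0.001] rows 1
```

Emit:
carry_out --pt "0.001 0.005 0.01 0 0 0" --pt "0 0 0.015 0 0 0" --pt "0 0 0.012 0 0 0" --pt "0 0 0.006 0 0 0" --pt "0 0 0 0 0 0"

```text
time_s: 39.15
tcp_pos: [0.4954, 0.069, 0.0437]
eef_rot: [180.0, -0.0, -90.1]
contact_force: [0.5, -0.4, 0.4]
gripper_width: 0.0263
gripper_force: 12.0
```

```bash
python3 go.py .4957,.0690,.043,-90
```

```text
t 39.15 tcp [0.4954 0.069  0.0437] rpy [180.   -0.  -90.1] F [ 0.5 -0.4  0.4] w 0.0263 g 12.0
.4957,.0690,.043,-90 shift [ 0.    -0.001  0.001] rows 1 turn [ 0.    -0.    -0.001] rows 1
```

Emit:
carry_out --pt "0 0 0.001 0 0 0" --pt "0 0 0 0 0 0"

```text
time_s: 39.4
tcp_pos: [0.4956, 0.0691, 0.0436]
eef_rot: [-180.0, 0.0, -90.1]
contact_force: [-0.6, -0.2, -0.7]
gripper_width: 0.0266
gripper_force: 12.0
```

Emit:
carry_out --pt "0 0 0 0 0 0" --pt "0 0 0 0 0 0" --pt "0 0 0 0 0 0" --pt "0 0 -0.02 0 0 0" --pt "0 0 -0.06 0 0 0" --hand 0.6

```text
time_s: 40.02
tcp_pos: [0.4946, 0.0686, 0.0833]
eef_rot: [179.8, -0.1, -90.1]
contact_force: [0.0, 0.6, 1.2]
gripper_width: 0.0524
gripper_force: 0.0
```

Emit:
carry_out --pt "0 0 -0.1 0 0 0" --pt "0 0 -0.1 0 0 0" --pt "-0.1 0.02 -0.03 0 0 0" --pt "-0.11 0.02 0 0 0 0" --pt "-0.11 0.02 0 0 0 0"

```text
time_s: 40.65
tcp_pos: [0.4653, 0.2306, 0.2]
eef_rot: [-179.9, 0.1, -90.1]
contact_force: [0.8, -0.2, -0.0]
gripper_width: 0.0525
gripper_force: 0.0
```

Emit:
carry_out --pt "-0.11 0.02 0 0 0 0" --pt "-0.11 0.02 0 0 0 0" --pt "-0.1 0.02 0 0 0 0" --pt "-0.05 0 0 0 0 0" --pt "0 0 0 0 0 0"

```text
time_s: 41.28
tcp_pos: [0.4357, 0.4154, 0.1985]
eef_rot: [180.0, -0.0, -90.0]
contact_force: [-0.8, -1.3, 0.1]
gripper_width: 0.0527
gripper_force: 0.0
```

```bash
python3 go.py
python3 - <<'E'
from h import *
S=r.capture("scene");T=r.capture("top")
print("brown",blobs("t",T,(5,120,30),(16,255,160),60,(180,130,240,180)))
cv2.imwrite("pics/v8.png",np.hstack([cv2.resize(S[150:270,230:350,::-1],(390,390)),cv2.resize(T[90:260,185:310,::-1],(390,530))[:390] if 0 else cv2.resize(T[190:260,190:310,::-1],(400,390))]))
E
```

```text
t 41.27 tcp [0.4357 0.4154 0.1985] rpy [180.  -0. -90.] F [-0.8 -1.3  0.1] w 0.0527 g 0.0
brown [(array([211.9, 159.2]), [205, 152, 15, 16, 186])]
```

View pics/v8.png

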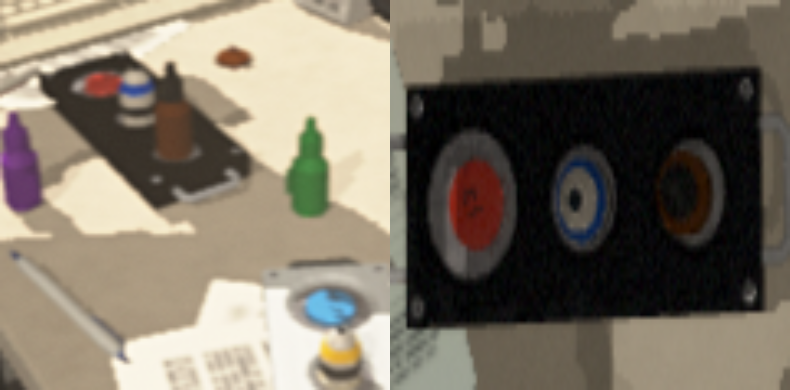

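The red dish, long objective and bottle all sit upright inside their pockets. The brown dish has not moved (211.9,159.2). Handing in.

```bash
python3 -c "
from plant import r
print(r.close_job())"
```

```text
the job is handed in; nothing more can be done
None
```

I handed the job in at about 41 s with both kits made up. In the last pictures every part stood upright in its pocket and the brown dish had not moved; the filter cube was never approached, but I did not re-measure its position.

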